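# Turn the pattern binder's leaf and check the beaker on its outline

## Task

The pattern binder lies open on the bench. Take its stiff leaf by the long metal tab, turn it right over across the rings and lower it flat onto the other side without letting it drop, so that its other face shows. Then stand the plain pewter beaker (no handle, no lid) upright inside the round outline drawn on that face, setting it down gently, and leave the mug, bowl, jar, hammer and brush where they are.

Things in the scene. Friction and masses are not known exactly. Their poses are not given: they have to be found in the camera images.
- binder: Ring binder lying open, fixed: black cover 184 x 290 mm; on each side of the rings a stack of fixed boards 160 mm (along the rings) x 130 mm, top 38 mm above the bench. Origin on the bench under the middle of the rings; x axis along the row of rings, y across them, from the side where the leaf starts (-y, the robot's right) to where it must end (+y, the robot's left).
- ring_axis (a point): Middle of the line about which the leaf turns, 40 mm above the bench; axes as the binder's (the line runs along x). Three steel rings of 18 mm radius stand round it, so their tops are 60 mm above the bench.
- leaf (a joint): Turn of the leaf about the ring line, rad: 0 flat on the -y stack (start), pi/2 upright, pi flat on the +y stack. Swings with little friction; falls when let go unless flat. The leaf is a stiff 4 mm board, 120 g, 160 mm along the rings, its outer edge 140 mm from the ring line. Pinched lightly by its tab it pivots between the fingers, so a gripper kept pointing down can carry it all the way.
- leaf_tab (a point): Place to pinch on the leaf's metal tab: 174 mm from the ring line, 30 mm to the binder's +x side of its middle, mid-thick (40 mm above the bench when flat). The tab juts from the leaf's edge (140 mm) to 188 mm, is 14 mm wide along the rings, 10 mm thick, and overhangs the bench freely on either side. Axes of the leaf: x along the rings, y from tab to rings, z out of the face shown at the start.
- outline (a point): Centre of the round outline (black line, 53 mm inside diameter) on the face hidden at the start: 80 mm from the ring line, 30 mm to the binder's -x side of its middle, on that face's surface; 42 mm above the bench once turned. Axes of the leaf (z into the board). The square outline beside it is not the place.
- beaker_mid (a point): Centre, half-way up, of the plain open pewter beaker: round, 44 mm across the foot, 50 mm across the rim, 60 mm high, wall 3 mm, about 180 g, standing on the bench; z axis up along it. No handle and no lid.
- mug: Pewter mug with a side handle (on its +y), 62 mm across, 72 mm high; origin under its centre. Stays where it is.
- bowl: Low pewter bowl, 80 mm across the rim, 34 mm high; origin under its centre. Stays where it is.
- jar: Pewter jar with a closed knobbed lid, 58 mm across, 72 mm high; origin under its centre. Stays where it is.
- hammer: Hammer lying on the bench beyond the binder. Stays where it is.
- brush: Brush lying on the bench near the robot, to its right. Stays where it is.
There are look-alikes about, which are no part of the job. Leave any pink look-alike of the part that bears beaker_mid alone.

How it is judged:
By the outcome, as a careful person would: the job done as asked, in the order asked, and still so for the second after the job is handed in, with the robot touching nothing.
It also fails if it takes over 64 s, if anything falls off the work surface, if the arm or the gripper's body presses on something with over 40 N, if the wrist force passes 120 N, or if a joint passes its speed limit or range.

## Robot

A 6-joint arm with a two-finger parallel gripper is mounted at the origin on the work surface. World frame = base frame: x ahead of the robot, y to its left, z up, the work surface at z = 0. Lengths are in m, angles in rad, forces in N, time in s.
With the tool pointing down it reaches from about 0.3 to 0.875 m from the base axis. Payload 4.2 kg.
Tool frame: the origin (TCP) lies on the centre line of the jaws, within the pads' length; the fingertips stand 25 mm ahead of it and the grasp point (between the pads) lies 6 mm ahead of it; y points along the fingers, z is the direction in which the jaws open and shut, and the axes are right-handed (so a half turn about y gives the same grasp; the last joint's range is limited). The gripper opens to 85 mm and grips with 20 to 120 N. Pads are 22 mm wide; open, the fingers measure 114 mm over their backs; the gripper's body (76 mm by 85 mm) begins 54 mm behind the grasp point. The pads swing forward as they close: fully open they stand 13 mm farther back than shut.
Start: joints at [1.115, 0.32, 1.565, -0, 1.257, -0.02], TCP at [0.243, 0.521, 0.256] pointing down, gripper open.
Joint ranges: [-3.11, 3.11], [-0.84, 2.01], [0.21, 2.61], [-1.34, 4.49], [0.05, 2.63], [-2.56, 2.56]. Speed limits (rad/s): [2.57, 2.57, 3.14, 3.14, 3.14, 3.14].

## Interface

Orientations are given as a unit quaternion [x, y, z, w].
In Python, from bench import robot gives the robot as it stands. The module is installed in compiled form; this text tells all that it offers.
- The arm moves only by the shell command python3 -m pendant 'ROWS' [FORCE]. ROWS is a JSON object of lists of equal length, an entry for each row: "grip": the opening in per cent of the stroke, from 0 (shut) to 100 (fully open); "slide": the shift along the tool's x, y, z in cm, a list of three; "rotation": the turn, a rotation vector about the tool's x, y, z in degrees, a list of three. In form: {"grip": [grip, ...], "slide": [[x, y, z], ...], "rotation": [[wx, wy, wz], ...]}. A call has 1 to 5 rows; each row is the pose to reach, as a shift and turn from the pose commanded when the call began, along the tool's axes at that moment; what a row does not reach only later rows make up. A row lasts 1/12 s, in which the tool goes at most 41.7 mm and 7.16 degrees, less where a joint would pass 70% of its speed; a pose out of reach is approached as far as the arm can. A call with a gripper value outside its range is refused whole. The fingers move at their own pace and stop on an object; FORCE is the grip in N (left out, the last holds). Time passes only in rows, so rows that repeat a pose let the fingers close. It gives the time, the measured TCP pose, the force and the opening at its end, in the units of the state.
- robot.get_state(): the state, without advancing time (a new reading comes with each control period).
- robot.capture(name): name is "side" or "top" or "wrist"; returns a dict with "image" (420x560x3 uint8, blue, green, red), "mtx" (3x3 intrinsics, pixels), "k1" (the pictures are not rectified: a ray, as slopes to the right and down, at radius r is drawn at 1 + k1 r^2 times it, then the intrinsics apply), "rvec" (rotation vector, rad) and "tvec" (3), from world to camera coordinates, as OpenCV has them. Camera axes: x right, y down, z forward; pixel columns grow to the right and rows downward; lengths in m; the calibration is good to about 2 mm. A picture is of the moment at which its call begins. There is no depth.
- robot.sign_off(): hands the job in, once; it reports no verdict.
The state is a dict: "time": time; "q": joint angles; "qvel": joint speeds; "joint_torque": joint torques, N m; "tcp_pos": TCP position; "eef_rot": TCP orientation; "ft_force": force on the tool from outside, world axes, zero at the start; "torque": the same for the moment, N m; "finger_gap": opening from 0.0 (shut) to 1.0 (fully open).
Only numpy, scipy, OpenCV 4.12 (cv2) and the standard library are available. Lean on these libraries where they do the work, as an engineer would, in place of code of your own. Each camera call takes 0.05 s, during which the arm holds its last target.

## Working session

There is one attempt and no reset: what is moved stays moved. The work goes in short steps, Python scripts to look and compute and a shell command to move; the robot and the scene stay as the last step left them, time stands still between calls to the robot, and variables do not carry over. Pictures are saved under pics/ and viewed, and the job is handed in when it is done.

```bash
mkdir -p pics; ls; python3 - <<'E'
from bench import robot
import cv2
s=robot.get_state()
for k,v in s.items(): print(k,v)
for n in ["side","top","wrist"]:
    c=robot.capture(n); cv2.imwrite(f"pics/{n}0.png",c["image"]); print(n,c["mtx"].tolist() if hasattr(c["mtx"],'tolist') else c["mtx"],c["k1"],c["rvec"],c["tvec"])
print(robot.get_state()["time"])
E
```

```text
pics
time 0.0
q [ 1.11499254e+00  3.20276236e-01  1.56571749e+00  1.69113849e-05
  1.25741124e+00 -1.99772734e-02]
qvel [-1.02317169e-04 -1.33759056e-03 -7.58715459e-04  1.45643004e-03
 -4.71141244e-04  2.35282325e-05]
joint_torque [ 4.03538652e-04 -4.15519917e+01 -2.34164572e+01  6.67498875e-05
  8.22332629e-03  6.21293523e-07]
tcp_pos [0.2425242  0.52084793 0.2554763 ]
eef_rot [ 0.69100489 -0.15302959  0.15271655 -0.68976216]
ft_force [0.66902271 0.02395912 0.16158419]
torque [-0.00676141 -0.02658896  0.01847063]
finger_gap 1.0010667500531736
side [[464.4567917086744, 0.0, 285.8536041665667], [0.0, 464.4567917086744, 209.28993561873014], [0.0, 0.0, 1.0]] -0.044787887862553645 [ 2.15385164e+00 -4.95653010e-02  1.88204539e-03] [-0.48942586  0.09212068  1.18855505]
top [[466.24661132677375, 0.0, 273.6639356679856], [0.0, 466.24661132677375, 216.14065988117855], [0.0, 0.0, 1.0]] -0.0027256203464528705 [ 2.14049776 -2.13335553  0.20101708] [0.02594184 0.52950488 1.03609296]
wrist [[354.64944920671996, 0.0, 276.45096133192317], [0.0, 354.64944920671996, 205.93891251218474], [0.0, 0.0, 1.0]] -0.05555239965315929 [-2.45029695 -1.56080261 -0.20982977] [-0.57337767 -0.033688    0.37874752]
0.15
```

View pics/side0.png

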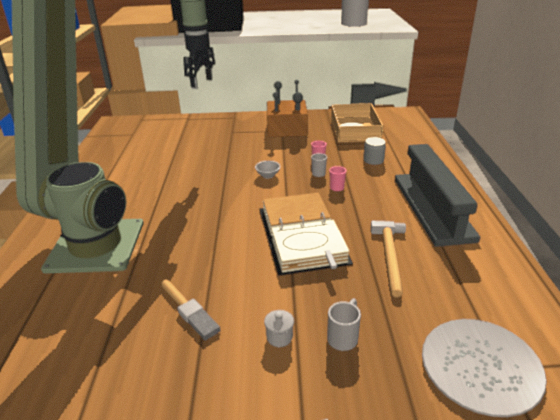

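View pics/top0.png

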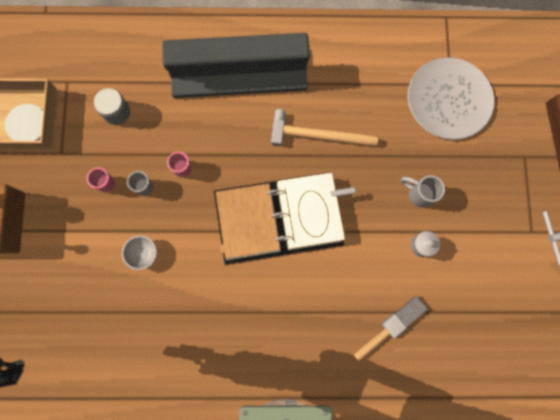

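View pics/wrist0.png

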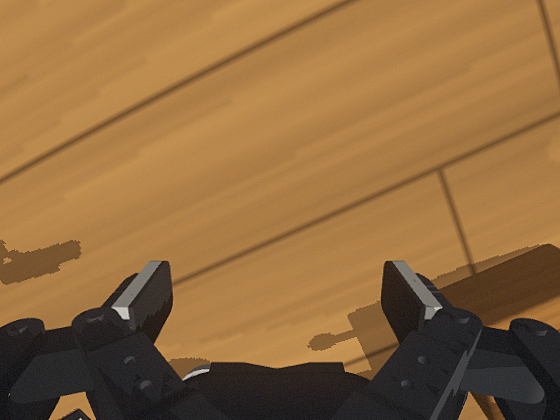

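The grey beaker is between two pink cups: top image (139,183), side image (319,165). The tab is at about (342,192) in top and (331,257) in side. I'll zoom in on both.

```bash
cat > h.py <<'E'
import numpy as np, cv2
from scipy.spatial.transform import Rotation as R
from scipy.optimize import least_squares
def cam(c):
    return dict(K=np.array(c["mtx"],float),d=np.array([c["k1"],0,0,0],float),r=np.array(c["rvec"],float).reshape(3),t=np.array(c["tvec"],float).reshape(3))
def proj(c,P): return cv2.projectPoints(np.atleast_2d(np.array(P,float)),c["r"],c["t"],c["K"],c["d"])[0].reshape(-1,2)
def ray(c,uv):
    n=cv2.undistortPoints(np.array(uv,float).reshape(1,1,2),c["K"],c["d"]).ravel()
    M=R.from_rotvec(c["r"]).as_matrix(); o=-M.T@c["t"]; d=M.T@np.array([n[0],n[1],1]); return o,d/np.linalg.norm(d)
def atz(c,uv,z):
    o,d=ray(c,uv); return o+d*(z-o[2])/d[2]
def tri(obs):
    A=np.zeros((3,3));b=np.zeros(3)
    for c,uv in obs:
        o,d=ray(c,uv);P=np.eye(3)-np.outer(d,d);A+=P;b+=P@o
    X=np.linalg.solve(A,b)
    return X,[np.round(proj(c,X)[0]-uv,2).tolist() for c,uv in obs]
def zoom(img,x0,y0,x1,y1,f,name):
    cv2.imwrite("pics/"+name,cv2.resize(img[y0:y1,x0:x1],None,fx=f,fy=f,interpolation=cv2.INTER_CUBIC))
E
python3 - <<'E'
from h import *
import json
t=cv2.imread("pics/top0.png"); s=cv2.imread("pics/side0.png")
zoom(t,205,165,365,270,5,"t_b.png"); zoom(t,80,140,200,220,6,"t_k.png")
zoom(s,250,185,370,275,6,"s_b.png"); zoom(s,280,130,370,195,8,"s_k.png")
E
```

```text
(no output)
```

View pics/t_b.png

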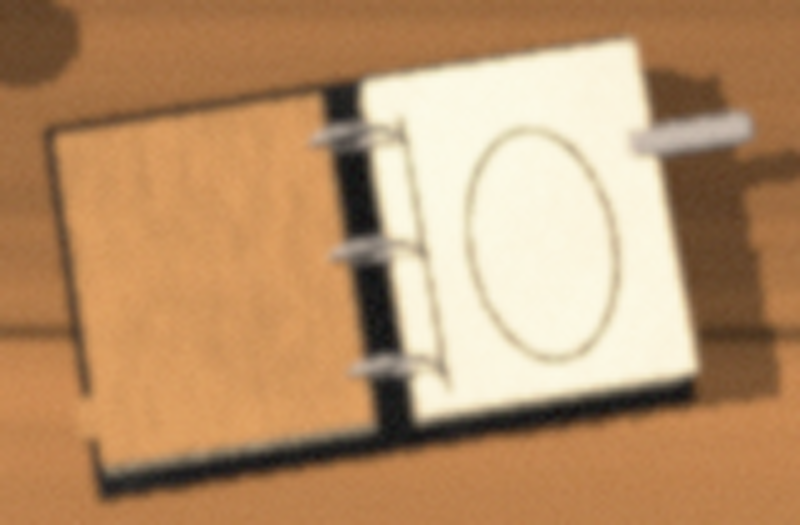

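View pics/t_k.png

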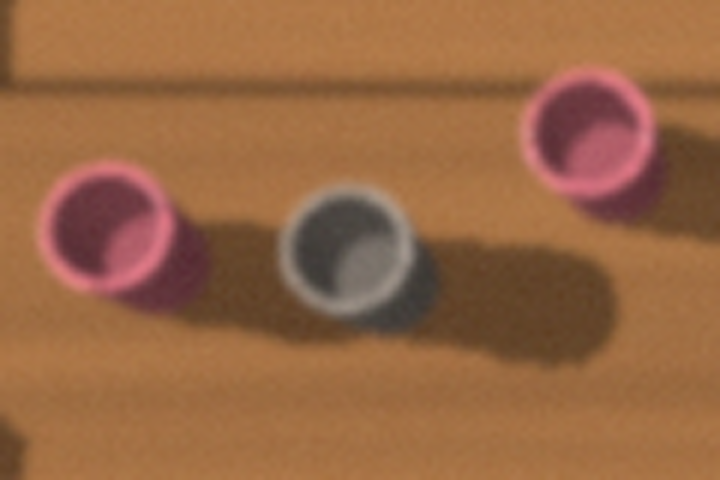

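View pics/s_b.png

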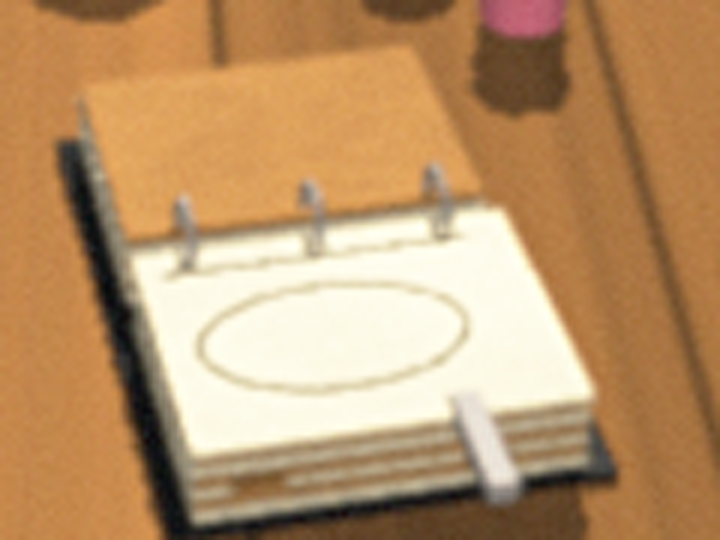

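View pics/s_k.png

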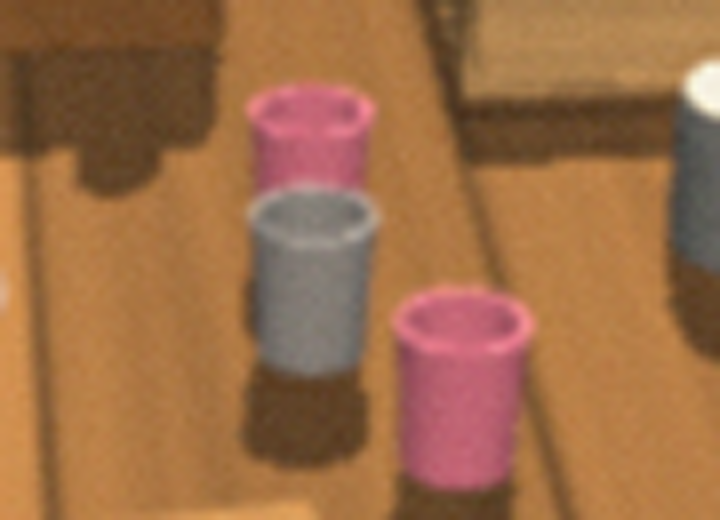

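```bash
cat > m1.py <<'E'
from h import *
from bench import robot
T=cam(robot.capture("top")); S=cam(robot.capture("side"))
def p(f,x0,y0,x,y): return np.array([(x+.5)/f-.5+x0,(y+.5)/f-.5+y0])
tb=lambda x,y:p(5,205,165,x,y); sb=lambda x,y:p(6,250,185,x,y); tk=lambda x,y:p(6,80,140,x,y); sk=lambda x,y:p(8,280,130,x,y)
for n,a,b in [("outer +x corner",tb(636,38),sb(592,402)),("outer -x corner",tb(698,373),sb(193,453)),("inner-x",tb(413,422),sb(128,240)),("inner+x",tb(360,82),sb(502,208)),
 ("ell c",tb(543,244),sb(333,337)),("tab tip",tb(750,126),sb(500,490)),("tab tip-top",tb(750,126),sb(501,482)),("rim",tk(348,250),sk(314,217)),
 ("ring0",tb(316,140),sb(432,168)),("ring2",tb(355,370),sb(183,200))]:
    X,e=tri([(T,a),(S,b)]); print(n,np.round(X,4),e)
# binder fit
obs=[(T,tb(636,38),(80,-140)),(T,tb(698,373),(-80,-140)),(S,sb(592,402),(80,-140)),(S,sb(193,453),(-80,-140)),(T,tb(752,126),(30,-188)),(S,sb(501,484),(30,-188))]
def w(p,xy,z):
    c,s=np.cos(p[2]),np.sin(p[2]);x,y=np.array(xy)/1000;return [p[0]+c*x-s*y,p[1]+s*x+c*y,z]
f=lambda p:np.concatenate([proj(c,w(p,xy,.042 if xy[0]!=30 else .045))[0]-uv for c,uv,xy in obs])
r=least_squares(f,[.5,0,0]);print(r.x,np.degrees(r.x[2]),np.round(r.fun,1))
for n,xy,z in [("tab",(30,-174),.04),("axis",(0,0),.04),("outline",(-30,80),.042),("tab end",(30,174),.04)]: print(n,np.round(w(r.x,xy,z),4), np.linalg.norm(w(r.x,xy,z)[:2]))
E
python3 m1.py
```

```text
outer +x corner [ 0.6352 -0.1105  0.0385] [[0.01, 0.96], [0.94, -0.25]]
outer -x corner [ 0.4765 -0.1359  0.0408] [[0.01, 0.13], [0.13, -0.02]]
inner-x [ 0.4529 -0.0034  0.0476] [[-0.0, -0.01], [-0.01, 0.0]]
inner+x [0.6141 0.0209 0.0404] [[0.01, 0.26], [0.23, -0.06]]
ell c [ 0.5361 -0.0649  0.0399] [[0.03, 0.57], [0.54, -0.12]]
tab tip [ 0.5923 -0.1634  0.0406] [[0.02, 0.85], [0.87, -0.21]]
tab tip-top [ 0.5921 -0.1628  0.0438] [[0.02, 0.62], [0.63, -0.15]]
rim [0.6075 0.3435 0.0565] [[0.01, 0.3], [0.21, -0.06]]
ring0 [0.585  0.0416 0.0482] [[-0.0, -0.11], [-0.09, 0.02]]
ring2 [0.4767 0.0232 0.0486] [[-0.0, -0.03], [-0.02, 0.0]]
[0.53324535 0.01526796 0.1573885 ] 9.017696717390518 [ 0.2  1.  -0.1  0.2  0.6 -1.4 -0.  -0.5  0.9  0.4  0.9 -0.1]
tab [ 0.5901 -0.1519  0.04  ] 0.6093775812526615
axis [0.5332 0.0153 0.04  ] 0.5334638784357152
outline [0.4911 0.0896 0.042 ] 0.499179967403761
tab end [0.5356 0.1918 0.04  ] 0.568914830487854
```

```bash
cat >> h.py <<'E'
YAW=np.radians(9.0)
def tgt_rot(zdir):
    z=np.array([np.cos(zdir),np.sin(zdir),0]);y=np.array([0,0,-1.]);x=np.cross(y,z);return R.from_matrix(np.c_[x,y,z])
def plan(grasp,zdir=None,st=None):
    """grasp: wanted world grasp point (6 mm ahead of TCP, tool down)"""
    if st is None:
        from bench import robot; st=robot.get_state()
    R0=R.from_quat(st["eef_rot"]);p0=np.array(st["tcp_pos"]);M=R0.as_matrix()
    d=M.T@(np.array(grasp)+[0,0,.006]-p0)*100
    print("t %.2f tcp"%st["time"],np.round(p0,4),"gap %.3f"%st["finger_gap"],"F",np.round(st["ft_force"],1),"zdir %.2f deg"%np.degrees(np.arctan2(M[1,2],M[0,2])),"down",np.round(M[:,1],4))
    print("slide cm",np.round(d,2),"dist",np.round(np.linalg.norm(d),2))
    if zdir is not None:
        best=min([tgt_rot(zdir),tgt_rot(zdir+np.pi)],key=lambda Q:(R0.inv()*Q).magnitude())
        print("rot deg",np.round(np.degrees((R0.inv()*best).as_rotvec()),2))
E
python3 - <<'E'
from h import *
from bench import robot
s=robot.get_state(); print(np.round(R.from_quat(s["eef_rot"]).as_matrix(),3))
plan([.590,-.152,.20],YAW)
E
```

```text
[[ 0.907 -0.     0.422]
 [-0.422 -0.001  0.907]
 [-0.    -1.    -0.001]]
t 0.25 tcp [0.2426 0.5211 0.2559] gap 1.005 F [ 0.3 -0.   0.6] zdir 65.03 deg down [-4.e-04 -7.e-04 -1.e+00]
slide cm [ 59.9    5.03 -46.35] dist 75.91
rot deg [4.000e-02 5.603e+01 2.000e-02]
```

```bash
python3 -m pendant '{"grip":[100,100,100,100,100],"slide":[[3.2,0,-2.5],[6.4,0,-5],[9.6,0,-7.5],[12.8,0,-10],[16,0,-12.5]],"rotation":[[0,4,0],[0,8,0],[0,12,0],[0,16,0],[0,20,0]]}' 20; python3 -c "
from h import *
plan([.590,-.152,.20],YAW)"
```

```text
time: 0.67
tcp_pos: [0.3353, 0.3387, 0.2562]
eef_rot: [-0.653, 0.271, -0.271, 0.653]
ft_force: [0.5, -0.1, -1.2]
finger_gap: 1.0
t 0.67 tcp [0.3353 0.3387 0.2562] gap 1.000 F [ 0.5 -0.1 -1.2] zdir 44.89 deg down [ 1.e-04 -0.e+00 -1.e+00]
slide cm [ 52.74   5.03 -16.59] dist 55.52
rot deg [-1.000e-02  3.589e+01  0.000e+00]
```

```bash
python3 -m pendant '{"grip":[80,70,60,60,60],"slide":[[3.9,0,-1.2],[7.8,0,-2.4],[11.7,0,-3.6],[15.6,0,-4.8],[19.5,0,-6]],"rotation":[[0,4,0],[0,8,0],[0,12,0],[0,16,0],[0,20,0]]}' ; python3 -m pendant '{"grip":[60,60,60,60,60],"slide":[[3.9,0.4,0],[7.8,0.8,0],[11.7,1.2,0],[15.6,1.6,0],[19.5,2,0]],"rotation":[[0,4,0],[0,8,0],[0,12,0],[0,16,0],[0,16,0]]}' ; python3 -c "
from h import *
plan([.590,-.152,.20],YAW)"
```

```text
time: 1.08
tcp_pos: [0.431, 0.1582, 0.2565]
eef_rot: [-0.596, 0.381, -0.381, 0.596]
ft_force: [0.6, 0.4, -0.2]
finger_gap: 0.601
time: 1.5
tcp_pos: [0.5135, -0.0185, 0.2362]
eef_rot: [-0.537, 0.46, -0.46, 0.537]
ft_force: [0.2, 1.2, -0.4]
finger_gap: 0.602
t 1.50 tcp [ 0.5135 -0.0185  0.2362] gap 0.602 F [ 0.2  1.2 -0.4] zdir 8.87 deg down [ 3.e-04  2.e-04 -1.e+00]
slide cm [14.37  3.02  5.5 ] dist 15.68
rot deg [-0.02 -0.13 -0.01]
```

```bash
python3 -m pendant '{"grip":[60,60,60,60,60],"slide":[[3,0.2,1.4],[6,0.4,2.8],[9,0.6,4.2],[12,0.8,5.5],[14.3,1,5.5]],"rotation":[[0,0,0],[0,0,0],[0,0,0],[0,0,0],[0,0,0]]}' ; python3 - <<'E'
from h import *
from bench import robot
c=robot.capture("wrist"); cv2.imwrite("pics/w1.png",c["image"]); np.save("w1.npy",cam(c),allow_pickle=True)
k=cam(c); print(ray(k,[280,210])); print(proj(k,[[.59,-.152,.045],[.5901,-.152,.22]]))
plan([.590,-.152,.20],YAW)
E
```

```text
time: 1.92
tcp_pos: [0.5921, -0.1514, 0.2257]
eef_rot: [-0.537, 0.459, -0.46, 0.538]
ft_force: [0.7, -0.1, 0.2]
finger_gap: 0.6
(array([ 0.5805164 , -0.08497884,  0.34293779]), array([ 0.05483838, -0.27373567, -0.96024035]))
[[274.6488393  188.95045178]
 [273.45462508 289.5051527 ]]
t 1.97 tcp [ 0.5914 -0.1549  0.225 ] gap 0.601 F [ 0.4 -3.3  0.8] zdir 8.88 deg down [ 3.0e-04 -3.5e-03 -1.0e+00]
slide cm [-0.32  1.9  -0.1 ] dist 1.93
rot deg [ 0.01 -0.12  0.2 ]
```

View pics/w1.png

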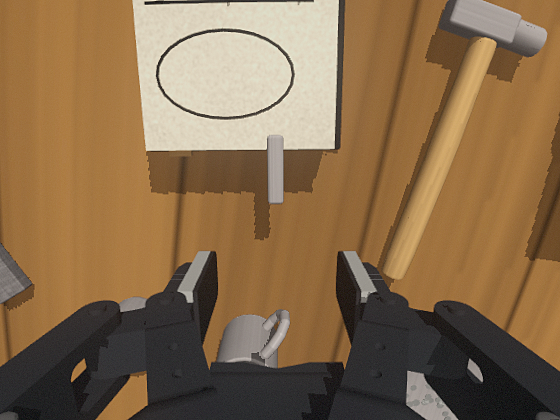

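The wrist view shows the tab upright in the picture, from (275,136) to (276,203), centred between the jaws. I'll go lower for a second view.

```bash
python3 -m pendant '{"grip":[60,60,60,60,60],"slide":[[0,2.5,0],[0,5,0],[0,7.5,0],[0,9,0],[0,9,0]],"rotation":[[0,0,0],[0,0,0],[0,0,0],[0,0,0],[0,0,0]]}' ; python3 - <<'E'
from h import *
from bench import robot
c=robot.capture("wrist"); cv2.imwrite("pics/w2.png",c["image"]); np.save("w2.npy",cam(c),allow_pickle=True)
plan([.590,-.152,.04],YAW)
E
```

```text
time: 2.38
tcp_pos: [0.5873, -0.1484, 0.1324]
eef_rot: [0.539, -0.462, 0.456, -0.537]
ft_force: [-1.0, -0.2, 0.1]
finger_gap: 0.603
t 2.43 tcp [ 0.5887 -0.1487  0.1346] gap 0.604 F [ 0.2 -0.4  0.3] zdir 9.03 deg down [-0.0041  0.0013 -1.    ]
slide cm [0.37 8.86 0.11] dist 8.87
rot deg [ 0.22  0.03 -0.11]
```

View pics/w2.png

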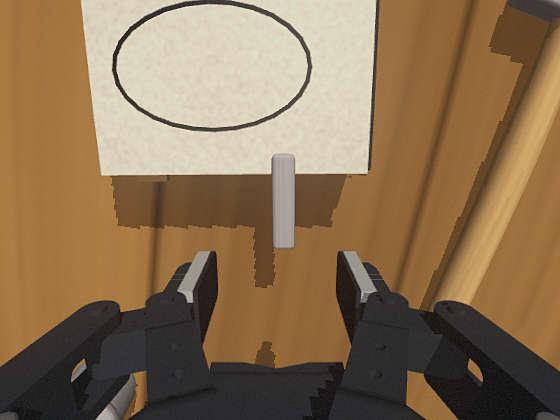

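```bash
python3 - <<'E'
from h import *
a=np.load("w1.npy",allow_pickle=True).item();b=np.load("w2.npy",allow_pickle=True).item()
for n,u,v in [("tip",(276,203),(284,247)),("tab inner",(275,136),(283.5,155)),("corner+x",(338,149),(371,170)),("corner-x",(147,151),(102,175)),("ellc",(225,74),(212,66))]:
    X,e=tri([(a,u),(b,v)]);print(n,np.round(X,4),e)
E
sed -n 1,1p m1.py >/dev/null
```

```text
tip [ 0.5934 -0.1662  0.0374] [[0.01, -0.0], [-0.01, 0.0]]
tab inner [ 0.5835 -0.108   0.0384] [[0.1, -0.03], [-0.14, 0.04]]
corner+x [ 0.6421 -0.1113  0.0202] [[0.41, -0.62], [-0.58, 0.84]]
corner-x [ 0.4779 -0.1362  0.0433] [[-0.21, -0.38], [0.31, 0.53]]
ellc [ 0.5354 -0.0647  0.0377] [[0.11, -0.22], [-0.16, 0.31]]
```

```bash
python3 -m pendant '{"grip":[60,50,50,50,50],"slide":[[0.2,2.5,0.1],[0.4,5,0.2],[0.4,7.2,0.2],[0.4,8.6,0.2],[0.4,8.8,0.2]],"rotation":[[0,0,0],[0,0,0],[0,0,0],[0,0,0],[0,0,0]]}' ; python3 -m pendant '{"grip":[50,20,10,5,0],"slide":[[0,0,0],[0,0,0],[0,0,0],[0,0,0],[0,0,0]],"rotation":[[0,0,0],[0,0,0],[0,0,0],[0,0,0],[0,0,0]]}' 20;  python3 - <<'E'
from h import *
from bench import robot
c=robot.capture("wrist"); cv2.imwrite("pics/w3.png",c["image"])
plan([.591,-.152,.04],YAW)
E
```

```text
time: 2.85
tcp_pos: [0.5917, -0.1525, 0.0471]
eef_rot: [0.538, -0.46, 0.458, -0.537]
ft_force: [0.2, 0.2, 0.5]
finger_gap: 0.505
time: 3.27
tcp_pos: [0.5917, -0.1533, 0.0502]
eef_rot: [0.539, -0.459, 0.459, -0.538]
ft_force: [-4.8, -1.4, 5.8]
finger_gap: 0.16
t 3.32 tcp [ 0.5917 -0.1533  0.0502] gap 0.158 F [-5.  -2.2  6. ] zdir 9.09 deg down [-8.0e-04 -1.1e-03 -1.0e+00]
slide cm [-0.14  0.42 -0.05] dist 0.44
rot deg [0.06 0.09 0.06]
```

View pics/w3.png

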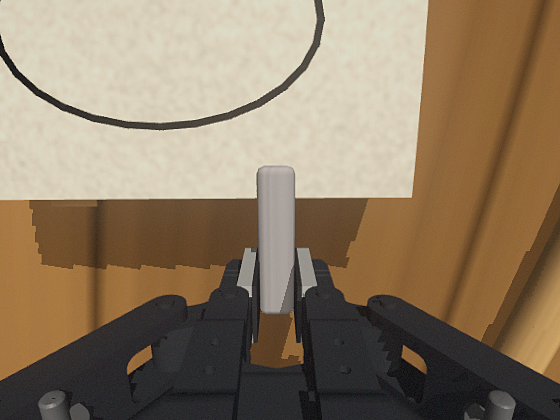

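```bash
python3 - <<'E'
import numpy as np
r=17.5
f=lambda t:np.array([-r*(1-np.cos(np.radians(t))),-r*np.sin(np.radians(t))])
for a in range(0,180,20):
    print(a,[np.round(f(a+4*k)-f(a),1).tolist() for k in range(1,6)])
E
```

```text
0 [[-0.0, -1.2], [-0.2, -2.4], [-0.4, -3.6], [-0.7, -4.8], [-1.1, -6.0]]
20 [[-0.5, -1.1], [-1.0, -2.2], [-1.6, -3.3], [-2.3, -4.3], [-3.0, -5.3]]
40 [[-0.8, -0.9], [-1.7, -1.8], [-2.6, -2.5], [-3.6, -3.3], [-4.7, -3.9]]
60 [[-1.1, -0.6], [-2.2, -1.1], [-3.3, -1.5], [-4.5, -1.8], [-5.7, -2.1]]
80 [[-1.2, -0.2], [-2.4, -0.3], [-3.6, -0.3], [-4.9, -0.2], [-6.1, 0.0]]
100 [[-1.2, 0.3], [-2.4, 0.6], [-3.5, 1.0], [-4.6, 1.5], [-5.7, 2.1]]
120 [[-1.0, 0.6], [-2.0, 1.4], [-3.0, 2.2], [-3.8, 3.0], [-4.7, 3.9]]
140 [[-0.8, 1.0], [-1.4, 2.0], [-2.0, 3.0], [-2.6, 4.1], [-3.0, 5.3]]
160 [[-0.4, 1.2], [-0.7, 2.3], [-0.9, 3.5], [-1.0, 4.8], [-1.1, 6.0]]
```

```bash
python3 -m pendant '{"grip":[0,0,0,0,0],"slide":[[0,-1.2,0],[-0.2,-2.4,0],[-0.4,-3.6,0],[-0.7,-4.8,0],[-1.1,-6,0]],"rotation":[[0,0,0],[0,0,0],[0,0,0],[0,0,0],[0,0,0]]}'; python3 - <<'E'
from h import *
from bench import robot
c=robot.capture("side"); cv2.imwrite("pics/s1.png",c["image"]); 
zoom(c["image"],240,150,400,270,5,"s1z.png")
plan([.591,-.152,.1],YAW)
E
```

```text
time: 3.73
tcp_pos: [0.5898, -0.1417, 0.1098]
eef_rot: [0.538, -0.459, 0.459, -0.537]
ft_force: [-4.4, -0.6, -1.8]
finger_gap: 0.155
t 3.78 tcp [ 0.5897 -0.1409  0.1118] gap 0.159 F [-7.  -1.8 -0.2] zdir 9.06 deg down [-1.e-03  2.e-04 -1.e+00]
slide cm [ 1.12  0.58 -0.05] dist 1.26
rot deg [ 0.05  0.06 -0.02]
```

View pics/s1z.png

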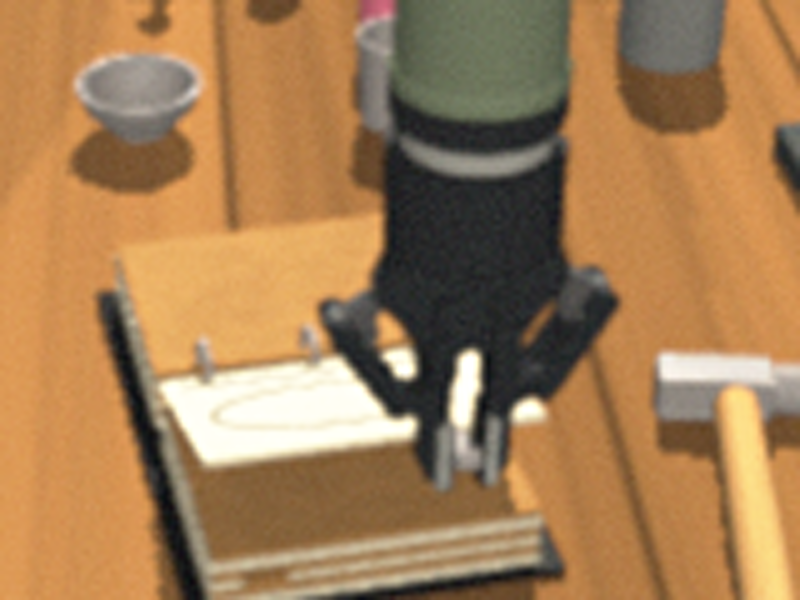

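The leaf is lifting with the tab held between the fingers, at about zoomed (465,450). I'll carry on along the arc.

```bash
python3 -m pendant '{"grip":[0,0,0,0,0],"slide":[[-0.5,-1.1,0],[-1,-2.2,0],[-1.6,-3.3,0],[-2.3,-4.3,0],[-3,-5.3,0]],"rotation":[[0,0,0],[0,0,0],[0,0,0],[0,0,0],[0,0,0]]}'; python3 -m pendant '{"grip":[0,0,0,0,0],"slide":[[-0.8,-0.9,0],[-1.7,-1.8,0],[-2.6,-2.5,0],[-3.6,-3.3,0],[-4.7,-3.9,0]],"rotation":[[0,0,0],[0,0,0],[0,0,0],[0,0,0],[0,0,0]]}'; python3 - <<'E'
from h import *
from bench import robot
c=robot.capture("side"); cv2.imwrite("pics/s2.png",c["image"]); 
zoom(c["image"],240,130,400,250,5,"s2z.png")
plan([.591,-.152,.1],YAW)
E
```

```text
time: 4.2
tcp_pos: [0.5847, -0.111, 0.1621]
eef_rot: [0.538, -0.46, 0.458, -0.538]
ft_force: [-4.7, 1.5, -3.6]
finger_gap: 0.159
time: 4.62
tcp_pos: [0.5771, -0.0651, 0.2013]
eef_rot: [0.539, -0.46, 0.458, -0.537]
ft_force: [-5.6, -3.1, -0.7]
finger_gap: 0.158
t 4.67 tcp [ 0.5768 -0.0632  0.2024] gap 0.157 F [-7.2 -1.2 -2.1] zdir 9.09 deg down [-0.0024  0.0014 -1.    ]
slide cm [9.01 9.62 0.02] dist 13.18
rot deg [ 0.12  0.09 -0.1 ]
```

View pics/s2z.png

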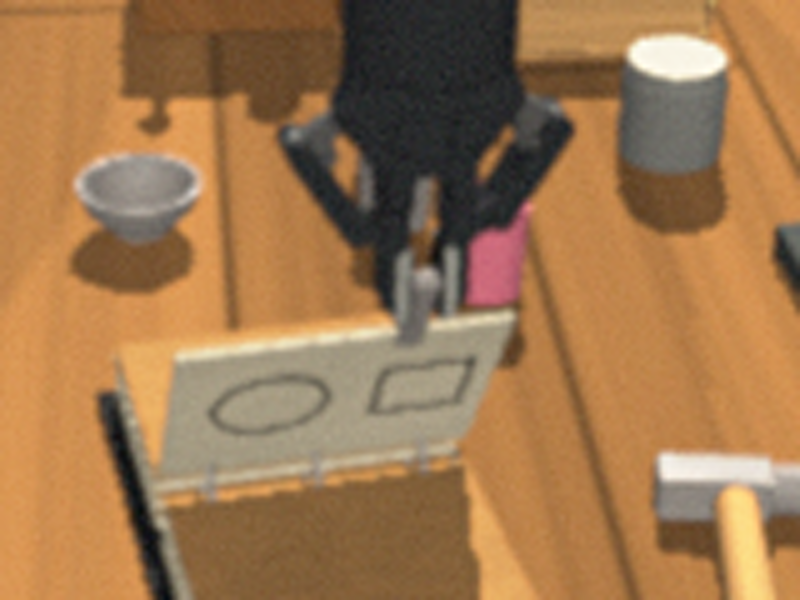

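The leaf is at about 60°, still held, and its hidden face shows the circle at zoomed (270,403). I'll continue.

```bash
python3 -m pendant '{"grip":[0,0,0,0,0],"slide":[[-1.1,-0.6,0],[-2.2,-1.1,0],[-3.3,-1.5,0],[-4.5,-1.8,0],[-5.7,-2.1,0]],"rotation":[[0,0,0],[0,0,0],[0,0,0],[0,0,0],[0,0,0]]}'; python3 -m pendant '{"grip":[0,0,0,0,0],"slide":[[-1.2,-0.2,0],[-2.4,-0.3,0],[-3.6,-0.3,0],[-4.9,-0.2,0],[-6.1,0,0]],"rotation":[[0,0,0],[0,0,0],[0,0,0],[0,0,0],[0,0,0]]}'; python3 -m pendant '{"grip":[0,0,0,0,0],"slide":[[-1.2,0.3,0],[-2.4,0.6,0],[-3.5,1,0],[-4.6,1.5,0],[-5.7,2.1,0]],"rotation":[[0,0,0],[0,0,0],[0,0,0],[0,0,0],[0,0,0]]}'; python3 - <<'E'
from h import *
from bench import robot
c=robot.capture("side"); cv2.imwrite("pics/s3.png",c["image"]); 
zoom(c["image"],240,130,400,250,5,"s3z.png")
plan([.591,-.152,.1],YAW)
E
```

```text
time: 5.08
tcp_pos: [0.5678, -0.0088, 0.2221]
eef_rot: [0.539, -0.46, 0.458, -0.537]
ft_force: [-5.4, -1.7, -4.0]
finger_gap: 0.159
time: 5.5
tcp_pos: [0.5578, 0.0516, 0.2226]
eef_rot: [0.539, -0.46, 0.458, -0.537]
ft_force: [-8.7, -2.3, 2.4]
finger_gap: 0.16
time: 5.92
tcp_pos: [0.5484, 0.1085, 0.2018]
eef_rot: [0.538, -0.461, 0.458, -0.537]
ft_force: [-9.5, -0.6, 4.8]
finger_gap: 0.156
t 5.97 tcp [0.548  0.1104 0.2007] gap 0.157 F [-10.1   1.5   4.9] zdir 9.06 deg down [-0.0051  0.0033 -1.    ]
slide cm [26.63  9.36  0.16] dist 28.22
rot deg [ 0.26  0.06 -0.23]
```

View pics/s3z.png

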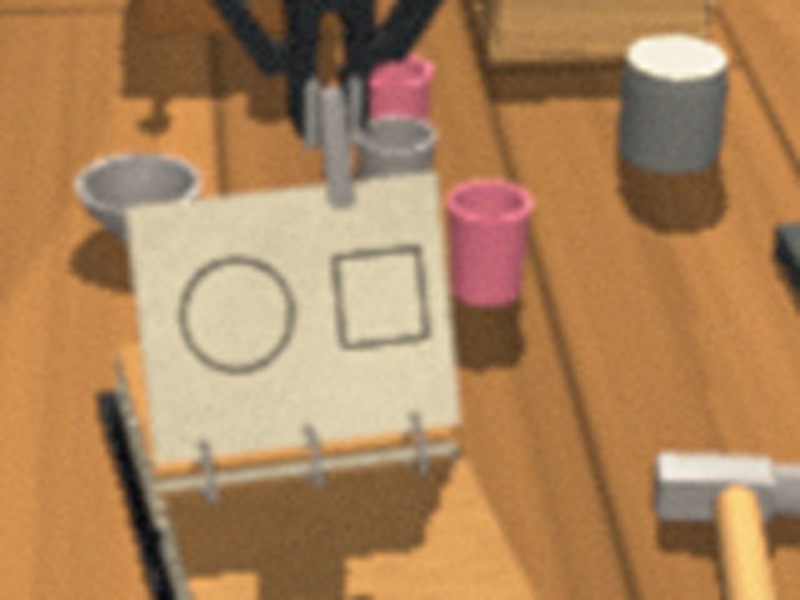

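The leaf is past 120°. A lateral force of about 10 N has built up along -x, so I'll ease the tool 2–3 mm that way for the rest of the arc.

```bash
python3 -m pendant '{"grip":[0,0,0,0,0],"slide":[[-1,0.6,0],[-2,1.4,-0.1],[-3,2.2,-0.1],[-3.8,3,-0.2],[-4.7,3.9,-0.2]],"rotation":[[0,0,0],[0,0,0],[0,0,0],[0,0,0],[0,0,0]]}'; python3 -m pendant '{"grip":[0,0,0,0,0],"slide":[[-0.8,1,0],[-1.4,2,0],[-2,3,-0.1],[-2.6,4.1,-0.1],[-3,5.3,-0.1]],"rotation":[[0,0,0],[0,0,0],[0,0,0],[0,0,0],[0,0,0]]}'; python3 - <<'E'
from h import *
from bench import robot
c=robot.capture("side"); cv2.imwrite("pics/s4.png",c["image"]); 
zoom(c["image"],240,130,400,250,5,"s4z.png")
plan([.5356,.1918,.04],YAW)
E
```

```text
time: 6.38
tcp_pos: [0.5405, 0.1551, 0.1629]
eef_rot: [-0.537, 0.46, -0.458, 0.538]
ft_force: [-5.6, -0.9, 1.3]
finger_gap: 0.159
time: 6.8
tcp_pos: [0.5353, 0.1859, 0.1099]
eef_rot: [-0.536, 0.461, -0.458, 0.539]
ft_force: [-7.0, 7.2, 4.4]
finger_gap: 0.157
t 6.85 tcp [0.5351 0.1867 0.1078] gap 0.157 F [-5.   7.4  1.6] zdir 8.97 deg down [-4.e-04  6.e-03 -1.e+00]
slide cm [-0.46  6.18  0.12] dist 6.2
rot deg [-0.03 -0.03 -0.34]
```

View pics/s4z.png

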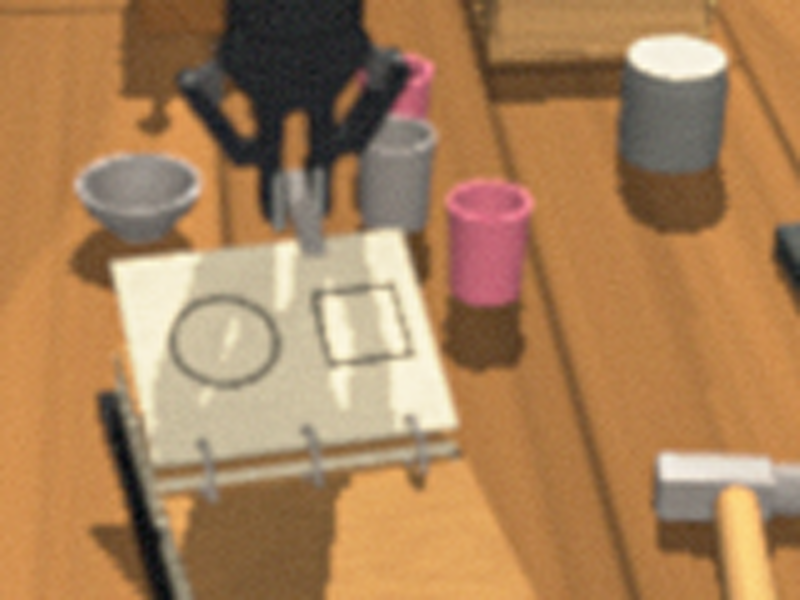

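```bash
python3 -m pendant '{"grip":[0,0,0,0,0],"slide":[[-0.4,1.1,0],[-0.7,2.2,0],[-0.9,3.2,0],[-1,4.1,0],[-1,4.9,0]],"rotation":[[0,0,0],[0,0,0],[0,0,0],[0,0,0],[0,0,0]]}'; python3 -m pendant '{"grip":[0,0,0,0,0],"slide":[[0,0.3,0],[0,0.6,0],[0,0.9,0],[0,1.1,0],[0,1.1,0]],"rotation":[[0,0,0],[0,0,0],[0,0,0],[0,0,0],[0,0,0]]}'; python3 - <<'E'
from h import *
from bench import robot
c=robot.capture("side"); cv2.imwrite("pics/s5.png",c["image"]); 
zoom(c["image"],240,130,400,250,5,"s5z.png")
c=robot.capture("wrist"); cv2.imwrite("pics/w5.png",c["image"]); 
plan([.5356,.1918,.04],YAW)
E
```

```text
time: 7.27
tcp_pos: [0.5336, 0.1962, 0.0603]
eef_rot: [-0.536, 0.461, -0.458, 0.539]
ft_force: [-7.7, 10.9, 1.9]
finger_gap: 0.158
time: 7.68
tcp_pos: [0.5336, 0.1962, 0.0493]
eef_rot: [-0.536, 0.461, -0.458, 0.539]
ft_force: [-6.6, 9.6, 1.4]
finger_gap: 0.158
t 7.78 tcp [0.5336 0.1962 0.0495] gap 0.151 F [-7.5  9.7  1.3] zdir 8.93 deg down [-6.0e-04  5.6e-03 -1.0e+00]
slide cm [0.46 0.35 0.13] dist 0.6
rot deg [-0.02 -0.07 -0.32]
```

View pics/s5z.png

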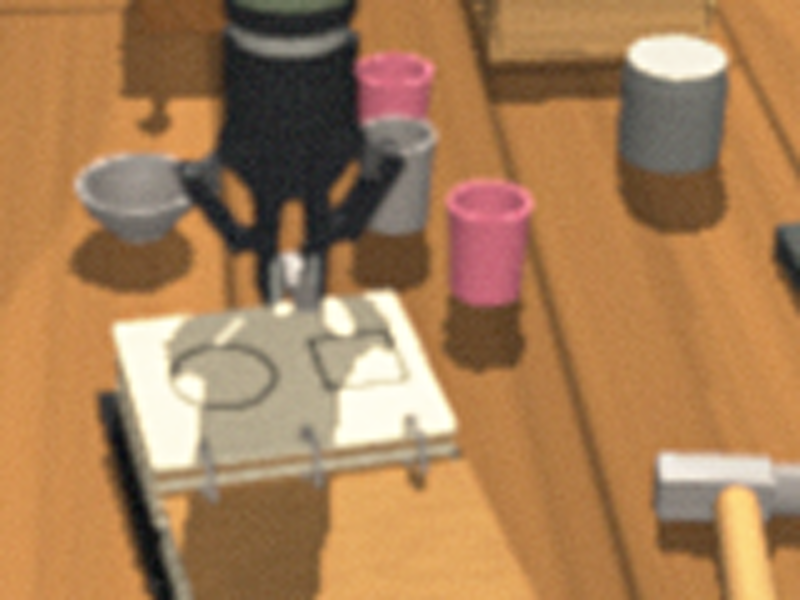

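View pics/w5.png

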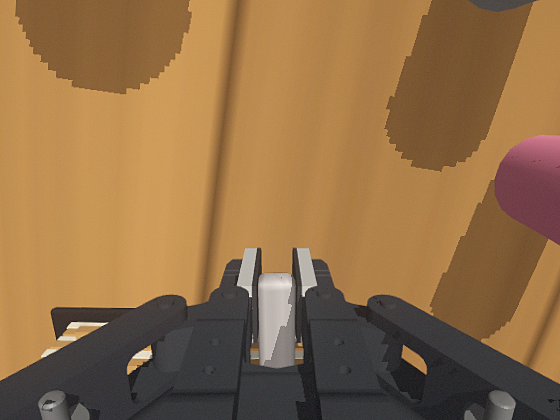

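```bash
python3 -m pendant '{"grip":[0,0,0],"slide":[[-0.1,0.1,-0.1],[-0.2,0.2,-0.1],[-0.2,0.2,-0.1]],"rotation":[[0,0,0],[0,0,0],[0,0,0]]}'; python3 -m pendant '{"grip":[0,0,0],"slide":[[0,0.1,0],[0,0.2,0],[0,0.2,0]],"rotation":[[0,0,0],[0,0,0],[0,0,0]]}'
```

```text
time: 8.03
tcp_pos: [0.5335, 0.1963, 0.0474]
eef_rot: [-0.537, 0.459, -0.459, 0.539]
ft_force: [-4.6, 6.3, 2.3]
finger_gap: 0.155
time: 8.28
tcp_pos: [0.5336, 0.1963, 0.0452]
eef_rot: [-0.536, 0.46, -0.459, 0.539]
ft_force: [-4.7, 6.4, 1.4]
finger_gap: 0.159
```

```bash
python3 -m pendant '{"grip":[0,0,0],"slide":[[-0.1,0.1,0],[-0.1,0.2,0],[-0.1,0.2,0]],"rotation":[[0,0,0],[0,0,0],[0,0,0]]}'; python3 -m pendant '{"grip":[0,0,0],"slide":[[0,0.1,0],[0,0.2,0],[0,0.2,0]],"rotation":[[0,0,0],[0,0,0],[0,0,0]]}';python3 - <<'E'
from h import *
from bench import robot
c=robot.capture("side"); cv2.imwrite("pics/s6.png",c["image"]); 
zoom(c["image"],240,160,360,250,6,"s6z.png")
S=cam(c);print([ (n,proj(S,p).round(1).tolist()) for n,p in [("outline",[.4911,.0896,.042]),("c+",[.5332+.0790-.0219,.0153+.0125+.1383,.042]),("c-",[.5332-.0790-.0219,.0153-.0125+.1383,.042])]])
E
```

```text
time: 8.53
tcp_pos: [0.5335, 0.1963, 0.0427]
eef_rot: [-0.537, 0.459, -0.459, 0.538]
ft_force: [-2.7, 5.0, 0.7]
finger_gap: 0.161
time: 8.78
tcp_pos: [0.5335, 0.1962, 0.0406]
eef_rot: [-0.537, 0.459, -0.459, 0.538]
ft_force: [-3.8, 5.0, 0.2]
finger_gap: 0.161
[('outline', [[284.8, 205.8]]), ('c+', [[318.9, 189.9]]), ('c-', [[263.1, 196.5]])]
```

View pics/s6z.png

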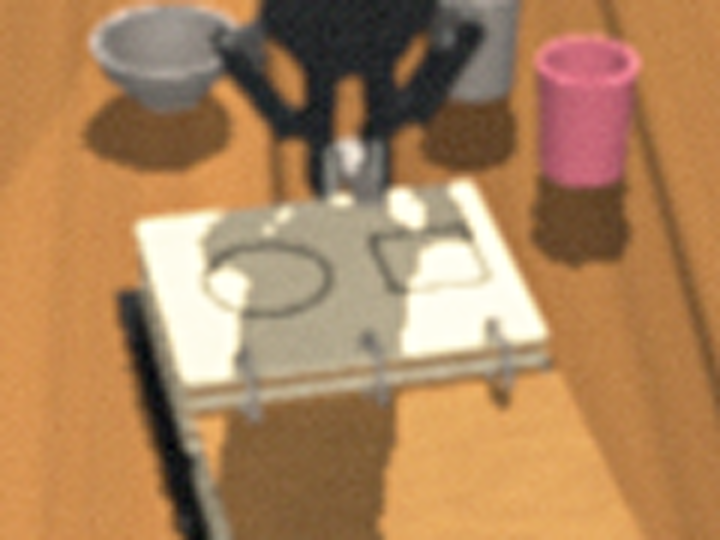

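```bash
python3 -m pendant '{"grip":[0,0,0],"slide":[[0,0.1,0],[0,0.2,0],[0,0.2,0]],"rotation":[[0,0,0],[0,0,0],[0,0,0]]}'; python3 -m pendant '{"grip":[0,0,0],"slide":[[0,0.1,0],[0,0.2,0],[0,0.2,0]],"rotation":[[0,0,0],[0,0,0],[0,0,0]]}';python3 - <<'E'
from h import *
from bench import robot
c=robot.capture("side"); cv2.imwrite("pics/s7.png",c["image"]); 
zoom(c["image"],240,160,360,250,6,"s7z.png")
a=cv2.imread("pics/s6.png");print(cv2.absdiff(a,c["image"])[160:250,240:360].mean())
g=lambda i:cv2.cvtColor(i,cv2.COLOR_BGR2GRAY).astype(np.float32)
b5=cv2.imread("pics/s5.png")
for n,(x0,y0,x1,y1) in dict(left=(258,192,275,212),right=(312,184,324,206)).items():
    print(n,cv2.phaseCorrelate(g(a)[y0:y1,x0:x1],g(c["image"])[y0:y1,x0:x1]),cv2.phaseCorrelate(g(b5)[y0:y1,x0:x1],g(a)[y0:y1,x0:x1]))
E
```

```text
time: 9.08
tcp_pos: [0.5335, 0.1962, 0.039]
eef_rot: [-0.537, 0.459, -0.459, 0.538]
ft_force: [-3.4, 4.9, 2.9]
finger_gap: 0.158
time: 9.33
tcp_pos: [0.5336, 0.1962, 0.0387]
eef_rot: [-0.537, 0.459, -0.459, 0.539]
ft_force: [-7.0, 3.5, 13.7]
finger_gap: 0.162
3.245061728395062
left ((0.002157287261429275, 0.08985468624407034), 1.0535978363619911) ((-0.0511514343652717, 1.094896668845733), 0.8005517403284709)
right ((0.2861693322251222, 0.22736233821034268), 0.9982814722590976) ((-0.6559500323782474, 0.8924640141458458), 0.6024987945954005)
```

View pics/s7z.png

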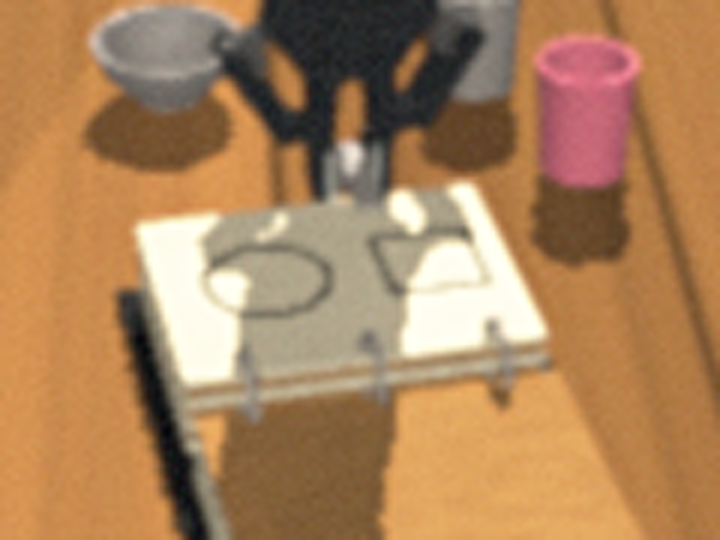

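Vertical force is now 13.7 N and the leaf no longer moves, so it lies flat. I'll release the tab and go up.

```bash
python3 -m pendant '{"grip":[0,10,25,40,45],"slide":[[0,-0.1,0],[0,-0.1,0],[0,-0.1,0],[0,-0.1,0],[0,-0.1,0]],"rotation":[[0,0,0],[0,0,0],[0,0,0],[0,0,0],[0,0,0]]}';  python3 - <<'E'
from h import *
from bench import robot
c=robot.capture("side"); cv2.imwrite("pics/s8.png",c["image"]); 
zoom(c["image"],240,160,360,250,6,"s8z.png")
plan([.6075,.3435,.1],YAW)
E
```

```text
time: 9.8
tcp_pos: [0.5339, 0.1951, 0.0375]
eef_rot: [-0.537, 0.459, -0.46, 0.538]
ft_force: [-0.3, -0.3, -0.6]
finger_gap: 0.449
t 9.85 tcp [0.5337 0.1951 0.0373] gap 0.449 F [-0.  -0.5  0.1] zdir 9.01 deg down [ 1.e-03  2.e-04 -1.e+00]
slide cm [-13.5   -6.86   9.62] dist 17.94
rot deg [-0.06  0.01 -0.  ]
```

View pics/s8z.png

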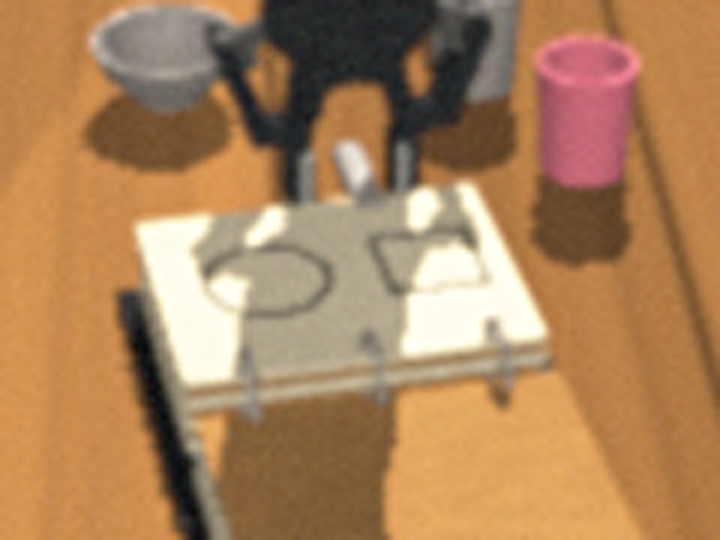

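```bash
python3 -m pendant '{"grip":[45,45,60,80,100],"slide":[[0,-2,0],[0,-6,0],[0,-10,0],[-2,-13,0],[-5,-15,2]],"rotation":[[0,0,0],[0,0,0],[0,0,0],[0,0,0],[0,0,0]]}';python3 -m pendant '{"grip":[100,100,100,100,100],"slide":[[-3,0,3],[-6,0,6],[-8.5,1,7.7],[-8.5,2,7.7],[-8.5,2,7.7]],"rotation":[[0,0,0],[0,0,0],[0,0,0],[0,0,0],[0,0,0]]}';  python3 - <<'E'
from h import *
from bench import robot
c=robot.capture("wrist"); cv2.imwrite("pics/w6.png",c["image"]); np.save("w6.npy",cam(c),allow_pickle=True)
c=robot.capture("side"); cv2.imwrite("pics/s9.png",c["image"]); zoom(c["image"],240,150,400,270,5,"s9z.png")
plan([.6075,.3435,.1],YAW)
E
```

```text
time: 10.27
tcp_pos: [0.544, 0.246, 0.1912]
eef_rot: [-0.537, 0.459, -0.46, 0.537]
ft_force: [1.0, 0.5, -0.4]
finger_gap: 0.856
time: 10.68
tcp_pos: [0.6069, 0.3442, 0.1637]
eef_rot: [0.54, -0.459, 0.458, -0.536]
ft_force: [-1.4, -0.6, -1.0]
finger_gap: 1.0
t 10.78 tcp [0.607  0.3427 0.1662] gap 1.001 F [-0.6  0.   0.4] zdir 9.02 deg down [-0.0024 -0.0018 -1.    ]
slide cm [-0.08  6.02  0.08] dist 6.02
rot deg [0.15 0.02 0.08]
```

View pics/w6.png

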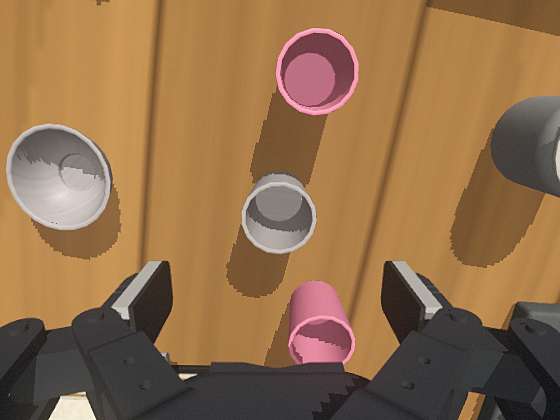

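View pics/s9z.png

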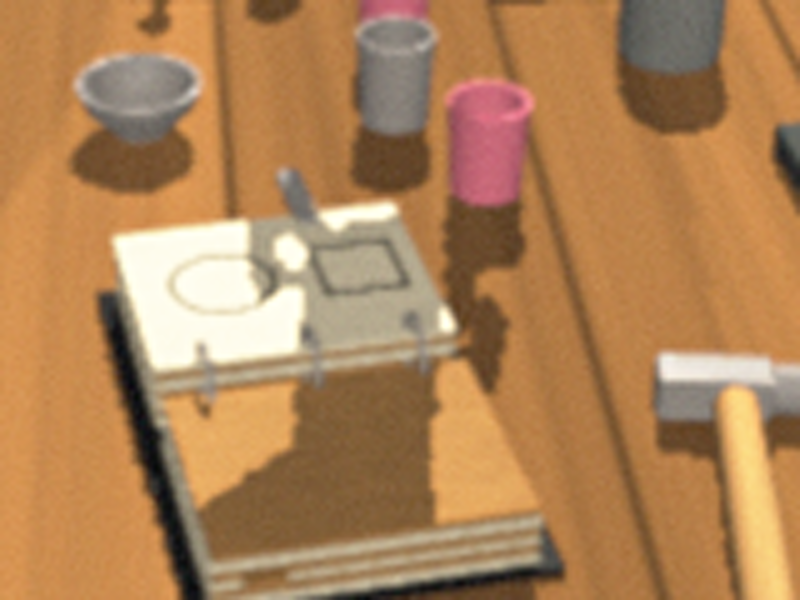

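```bash
python3 - <<'E'
from h import *
from bench import robot
W=np.load("w6.npy",allow_pickle=True).item(); S=cam(robot.capture("side")); T=cam(robot.capture("top"))
def p(f,x0,y0,x,y): return np.array([(x+.5)/f-.5+x0,(y+.5)/f-.5+y0])
t=p(6,80,140,348,250);s=p(8,280,130,314,217);w=np.array([279.,216.5])
for n,o in [("WS",[(W,w),(S,s)]),("WT",[(W,w),(T,t)]),("all",[(W,w),(S,s),(T,t)])]: X,e=tri(o);print(n,np.round(X,4),e)
for z in(.06,.055): print(atz(W,w,z).round(4),atz(T,t,z).round(4))
# rim width check
a,b=atz(W,(243,217),.06),atz(W,(316,217),.06);print("rim d",np.linalg.norm(a-b))
print("pinkB",atz(W,(322,343),.06).round(4),"pinkA",atz(W,(317,71),.06).round(4))
plan([.6075,.3435,.04],YAW)
E
```

```text
WS [0.6071 0.342  0.0571] [[-0.52, -0.13], [0.11, -0.01]]
WT [0.6074 0.3428 0.0596] [[0.12, 0.06], [-0.01, 0.04]]
all [0.6074 0.3426 0.0574] [[0.06, -0.75], [0.19, -0.17], [0.31, 0.28]]
[0.6073 0.3429 0.06  ] [0.6074 0.3426 0.06  ]
[0.6075 0.3414 0.055 ] [0.6086 0.344  0.055 ]
rim d 0.047644247414586074
pinkB [0.6538 0.2521 0.06  ] pinkA [0.6151 0.435  0.06  ]
t 10.88 tcp [0.6075 0.3426 0.1679] gap 0.998 F [ 1.2 -0.5  0. ] zdir 8.97 deg down [ 1.e-04 -2.e-04 -1.e+00]
slide cm [-9.000e-02  1.219e+01  1.000e-02] dist 12.19
rot deg [-0.   -0.03  0.01]
```

```bash
python3 -m pendant '{"grip":[100,100,100,100,100],"slide":[[0,3.5,0],[0,7,0],[0,10,0],[0,11.8,0],[0,12.2,0]],"rotation":[[0,0,0],[0,0,0],[0,0,0],[0,0,0],[0,0,0]]}';python3 -m pendant '{"grip":[85,70,62,58,54],"slide":[[0,0,0],[0,0,0],[0,0,0],[0,0,0],[0,0,0]],"rotation":[[0,0,0],[0,0,0],[0,0,0],[0,0,0],[0,0,0]]}' 25;python3 -m pendant '{"grip":[40,20,0,0,0],"slide":[[0,0,0],[0,0,0],[0,0,0],[0,0,0],[0,0,0]],"rotation":[[0,0,0],[0,0,0],[0,0,0],[0,0,0],[0,0,0]]}' 30;  python3 - <<'E'
from h import *
from bench import robot
c=robot.capture("wrist"); cv2.imwrite("pics/w7.png",c["image"])
c=robot.capture("side"); cv2.imwrite("pics/s10.png",c["image"]); zoom(c["image"],260,110,380,200,6,"s10z.png")
plan([.6075,.3427,.04],YAW)
E
```

```text
time: 11.3
tcp_pos: [0.6057, 0.3416, 0.0423]
eef_rot: [0.54, -0.46, 0.459, -0.535]
ft_force: [-1.5, -0.0, -0.5]
finger_gap: 1.002
time: 11.72
tcp_pos: [0.6084, 0.3442, 0.0479]
eef_rot: [-0.537, 0.459, -0.459, 0.539]
ft_force: [-1.9, -0.6, 5.3]
finger_gap: 0.566
time: 12.13
tcp_pos: [0.6084, 0.3442, 0.048]
eef_rot: [-0.537, 0.459, -0.459, 0.539]
ft_force: [-1.6, -0.9, 5.6]
finger_gap: 0.563
t 12.23 tcp [0.6083 0.3442 0.048 ] gap 0.566 F [-1.7 -1.7  6.5] zdir 9.04 deg down [ 0.0028  0.0015 -1.    ]
slide cm [ 0.14  0.2  -0.11] dist 0.26
rot deg [-0.17  0.04 -0.06]
```

View pics/w7.png

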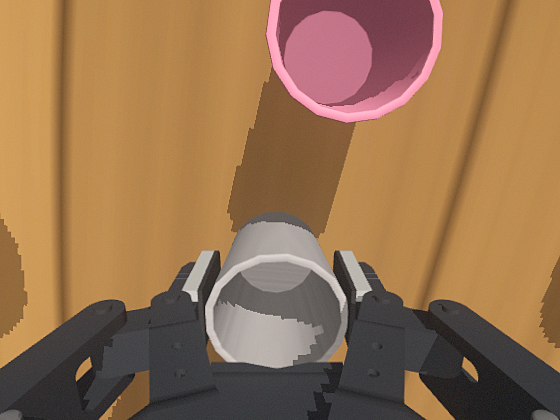

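View pics/s10z.png

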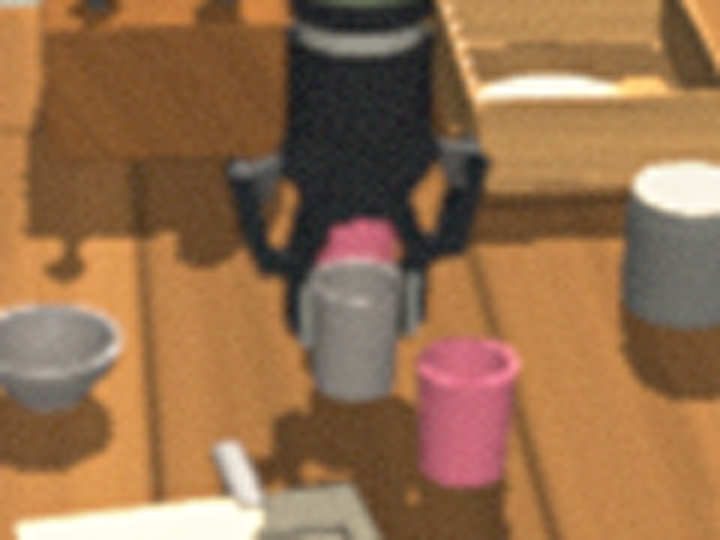

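The beaker is gripped at a gap of 0.563, or 47.9 mm, which matches its diameter about 39 mm up. I'll lift it and carry it to a viewing point short of the outline.

```bash
python3 -m pendant '{"grip":[0,0,0,0,0],"slide":[[0,-1,0],[0,-3.5,0],[0,-6.5,0],[0,-9.5,0],[0,-12,0]],"rotation":[[0,0,0],[0,0,0],[0,0,0],[0,0,0],[0,0,0]]}';python3 -m pendant '{"grip":[0,0,0,0,0],"slide":[[1,0,-0.6],[3,-0.5,-1.8],[5.5,-0.5,-3.2],[8.5,-0.5,-4.8],[11.5,-0.5,-6.4]],"rotation":[[0,0,0],[0,0,0],[0,0,0],[0,0,0],[0,0,0]]}';  python3 - <<'E'
from h import *
from bench import robot
c=robot.capture("side"); cv2.imwrite("pics/s11.png",c["image"])
plan([.491,.03,.162],YAW)
E
```

```text
time: 12.65
tcp_pos: [0.608, 0.344, 0.1685]
eef_rot: [-0.537, 0.459, -0.459, 0.539]
ft_force: [0.2, 0.3, -1.1]
finger_gap: 0.562
time: 13.07
tcp_pos: [0.5619, 0.2193, 0.1712]
eef_rot: [-0.538, 0.458, -0.459, 0.539]
ft_force: [0.1, 0.6, -1.8]
finger_gap: 0.565
t 13.12 tcp [0.5587 0.213  0.1709] gap 0.568 F [-5.7 -5.9 -2.5] zdir 8.97 deg down [-0.0043 -0.0062 -1.    ]
slide cm [17.02  0.44 -9.54] dist 19.52
rot deg [ 0.3  -0.03  0.31]
```

View pics/s11.png

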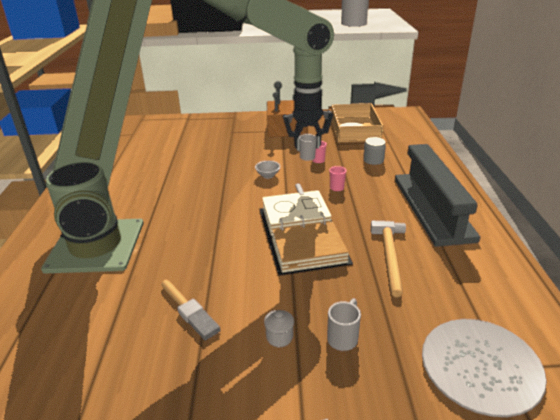

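The beaker is held upright at about (309,147), and the leaf lies flat with both outlines showing. I'll continue.

```bash
python3 -m pendant '{"grip":[0,0,0,0,0],"slide":[[3,0,-1.7],[6,0,-3.4],[9,0,-5.1],[12,0,-6.8],[14.5,0,-8.3]],"rotation":[[0,0,0],[0,0,0],[0,0,0],[0,0,0],[0,0,0]]}';python3 -m pendant '{"grip":[0,0,0,0,0],"slide":[[1.8,0,-1],[2.8,0,-1.6],[3.2,0,-1.8],[3.2,0,-1.8],[3.2,0,-1.8]],"rotation":[[0,0,0],[0,0,0],[0,0,0],[0,0,0],[0,0,0]]}';  python3 - <<'E'
from h import *
from bench import robot
for n in("wrist","side","top"):
    c=robot.capture(n); cv2.imwrite(f"pics/{n}12.png",c["image"]); np.save(f"{n}12.npy",cam(c),allow_pickle=True)
    if n=="side": zoom(c["image"],240,150,360,240,6,"s12z.png")
plan([.4911,.0896,.12],YAW)
E
```

```text
time: 13.53
tcp_pos: [0.5025, 0.0623, 0.1712]
eef_rot: [-0.538, 0.459, -0.459, 0.538]
ft_force: [1.0, 0.8, -1.2]
finger_gap: 0.563
time: 13.95
tcp_pos: [0.4913, 0.0302, 0.1707]
eef_rot: [-0.537, 0.459, -0.459, 0.538]
ft_force: [-0.0, -0.6, -1.9]
finger_gap: 0.564
t 14.10 tcp [0.4911 0.0305 0.1703] gap 0.569 F [-0.4  0.3 -2. ] zdir 9.11 deg down [ 4.e-04  4.e-04 -1.e+00]
slide cm [-5.84  4.43  0.93] dist 7.39
rot deg [-0.03  0.11 -0.02]
```

View pics/wrist12.png

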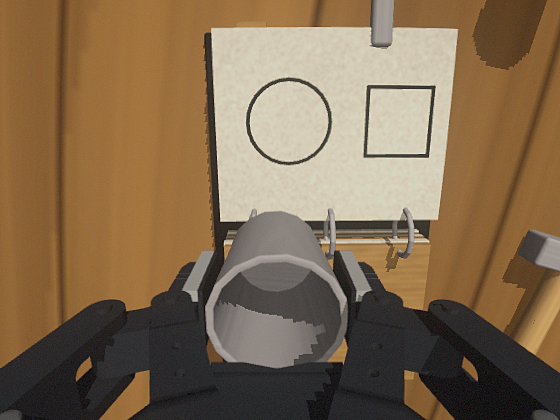

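View pics/s12z.png

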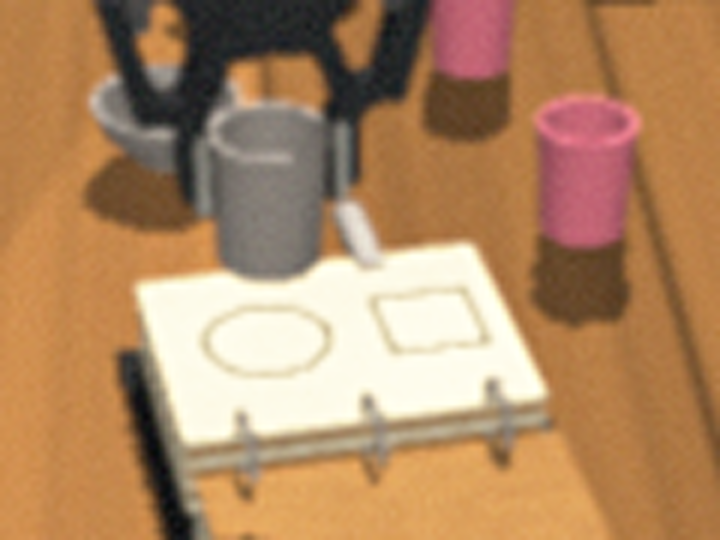

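View pics/top12.png

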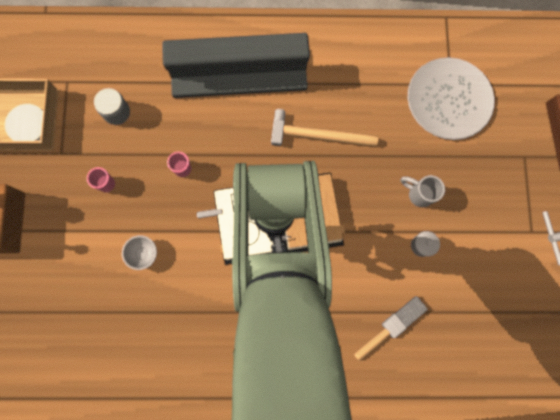

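```bash
python3 - <<'E'
from h import *
W=np.load("wrist12.npy",allow_pickle=True).item();S=np.load("side12.npy",allow_pickle=True).item()
s=np.array([(266.5+.5)/6-.5+240,(341+.5)/6-.5+150])
# circle centre in wrist by edge points
img=cv2.imread("pics/wrist12.png",0)
m=(img<90).astype(np.uint8)[60:180,235:345]
cn,_=cv2.findContours(m,cv2.RETR_CCOMP,cv2.CHAIN_APPROX_NONE)
for q in sorted(cn,key=len)[-4:]:
    if len(q)>100:
        e=cv2.fitEllipse(q);print("ell",e[0][0]+235,e[0][1]+60,e[1],len(q))
        pts=np.array([atz(W,(x+235,y+60),.042)[:2] for x,y in q[:,0]]);A=np.c_[2*pts,np.ones(len(pts))];sol=np.linalg.lstsq(A,(pts**2).sum(1),rcond=None)[0];rr=np.sqrt(sol[2]+sol[0]**2+sol[1]**2);print(" circle world",sol[:2],"r",rr)
X,e=tri([(W,(289,121)),(S,s)]);print(X.round(4),e)
print("W@z",atz(W,(289,121),.042).round(4),"S@z",atz(S,s,.042).round(4))
# predict the in-hand beaker if centred under TCP
tcp=np.array([.4911,.0305,.1703])
th=np.linspace(0,2*np.pi,9)[:-1]
u=np.array([np.cos(YAW),np.sin(YAW),0]);v=np.array([-np.sin(YAW),np.cos(YAW),0])
for z,r in((.012,.025),(-.048,.022)):
    P=[tcp+[0,0,z]+r*(np.cos(t)*u+np.sin(t)*v) for t in th];print(z,proj(W,P).round(1).tolist())
    print("side",proj(S,P).round(1).tolist())
E
```

```text
ell 288.6159858703613 121.11514282226562 (80.04399108886719, 82.2332534790039) 229
 circle world [0.48965743 0.08873096] r 0.02721672835964377
ell 288.30150985717773 120.87771224975586 (84.0555191040039, 85.7143783569336) 242
 circle world [0.48943259 0.0887931 ] r 0.028471339876656537
[0.4893 0.0895 0.0402] [[-0.75, -0.12], [0.19, -0.01]]
W@z [0.4898 0.0895 0.042 ] S@z [0.4888 0.0867 0.042 ]
0.012 [[352.3, 312.6], [333.2, 265.1], [278.9, 244.2], [224.5, 265.3], [205.3, 312.8], [228.9, 356.3], [278.7, 373.3], [328.5, 356.2]]
side [[294.7, 169.4], [290.3, 166.3], [282.6, 165.7], [276.1, 167.9], [274.4, 171.6], [278.7, 174.8], [286.6, 175.4], [293.2, 173.2]]
-0.048 [[321.7, 246.4], [309.7, 216.8], [277.9, 204.1], [246.1, 216.8], [234.0, 246.5], [247.6, 274.7], [277.8, 286.0], [308.1, 274.6]]
side [[293.7, 190.7], [289.9, 187.8], [283.4, 187.3], [277.8, 189.3], [276.3, 192.7], [280.0, 195.6], [286.8, 196.2], [292.4, 194.2]]
```

```bash
python3 - <<'E'
from h import *
i=cv2.imread("pics/wrist12.png");zoom(i,190,200,370,380,3,"w12z.png")
E
```

```text
(no output)
```

View pics/w12z.png

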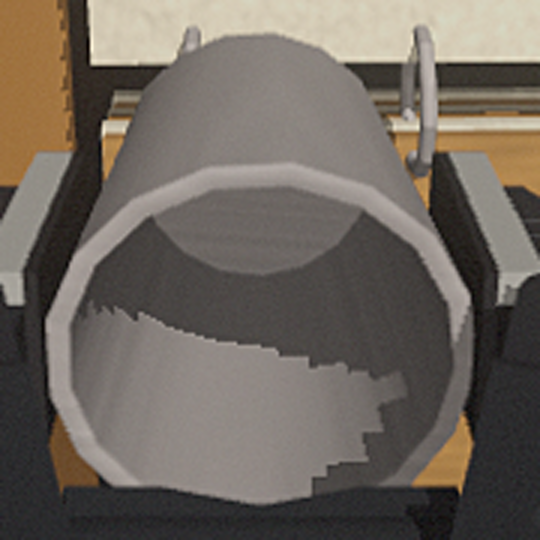

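```bash
python3 - <<'E'
from h import *
W=np.load("wrist12.npy",allow_pickle=True).item();S=np.load("side12.npy",allow_pickle=True).item()
tcp=np.array([.4911,.0305,.1703]);th=np.linspace(0,2*np.pi,181)
u=np.array([np.cos(YAW),np.sin(YAW),0]);v=np.array([-np.sin(YAW),np.cos(YAW),0])
def f(p,full=False):
    o=tcp+p[0]*u+p[1]*v+[0,0,p[2]]
    rim=[o+[0,0,.012]+.025*(np.cos(t)*u+np.sin(t)*v) for t in th];foot=[o+[0,0,-.048]+.022*(np.cos(t)*u+np.sin(t)*v) for t in th]
    a=proj(W,rim);b=proj(W,foot);c=proj(S,rim);d=proj(S,foot)
    w=[a[:,0].min()-206,a[:,0].max()-346.7,a[:,1].min()-254.3,b[:,1].min()-211.7]
    s=[c[:,0].min()-274.6,c[:,0].max()-294.8,c[:,1].min()-166.6,d[:,1].max()-195.8]
    return np.r_[np.array(w)*.7,np.array(s)*2]
r=least_squares(f,[0,0,0]);print(r.x*1000,r.fun.round(2))
r=least_squares(lambda p:f(p)[:4],[0,0,0]);print("wrist only",r.x*1000,r.fun.round(2))
print(f([0,0,0]).round(2))
E
```

```text
[-0.74728103 -3.53386827 -0.01500902] [-1.67  2.01  0.12 -0.43 -0.81  0.22 -0.6   2.66]
wrist only [-0.82633066 -5.20262462 -4.1779722 ] [-0.04  0.04 -0.12  0.18]
[-0.59  4.   -7.05 -5.33 -0.71  0.22 -2.    1.09]
```

```bash
python3 -m pendant '{"grip":[0,0,0,0,0],"slide":[[-1.5,0,0.3],[-3.5,0,0.6],[-5,0,0.8],[-6,1,0.9],[-6,2.5,0.9]],"rotation":[[0,0,0],[0,0,0],[0,0,0],[0,0,0],[0,0,0]]}';python3 -m pendant '{"grip":[0,0,0,0,0],"slide":[[0,1.5,0],[0,3,0],[0,4,0],[0,4.6,0],[0,4.6,0]],"rotation":[[0,0,0],[0,0,0],[0,0,0],[0,0,0],[0,0,0]]}';  python3 - <<'E'
from h import *
from bench import robot
for n in("wrist","side"):
    c=robot.capture(n); cv2.imwrite(f"pics/{n}13.png",c["image"]); np.save(f"{n}13.npy",cam(c),allow_pickle=True)
    if n=="side": zoom(c["image"],240,150,340,225,8,"s13z.png")
plan([.4904,.0908,.084],YAW)
E
```

```text
time: 14.52
tcp_pos: [0.4912, 0.0927, 0.1457]
eef_rot: [-0.537, 0.458, -0.459, 0.54]
ft_force: [-0.7, -0.6, -2.1]
finger_gap: 0.567
time: 14.93
tcp_pos: [0.4892, 0.0903, 0.0978]
eef_rot: [0.539, -0.46, 0.458, -0.537]
ft_force: [0.4, 0.4, -3.0]
finger_gap: 0.563
t 15.03 tcp [0.4904 0.0903 0.0994] gap 0.568 F [-0.2  0.4 -1.8] zdir 9.04 deg down [ 4.e-04  1.e-04 -1.e+00]
slide cm [-0.05  0.94  0.01] dist 0.94
rot deg [-0.02  0.04 -0.  ]
```

View pics/wrist13.png

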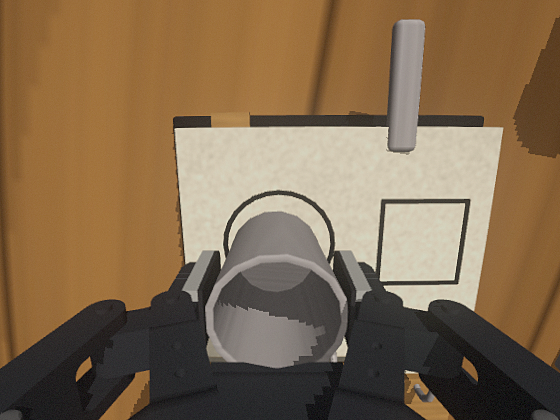

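View pics/s13z.png

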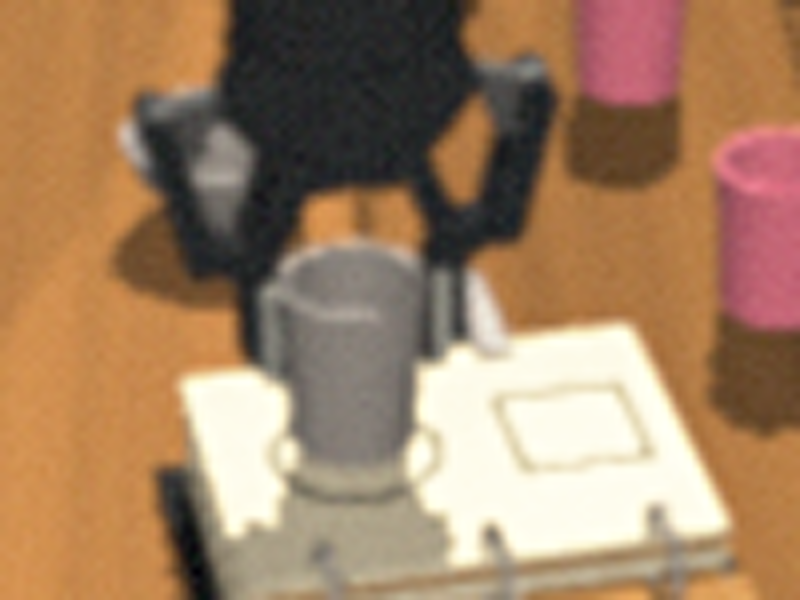

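```bash
python3 - <<'E'
from h import *
W=np.load("wrist13.npy",allow_pickle=True).item()
img=cv2.imread("pics/wrist13.png",0)
pts=[]
for x in list(range(245,316,5)):
    col=img[180:215,x].astype(int); y=180+np.argmin(col); pts.append((x,y))
P=np.array([atz(W,p,.042)[:2] for p in pts])
A=np.c_[2*P,np.ones(len(P))];s=np.linalg.lstsq(A,(P**2).sum(1),rcond=None)[0];print("circle",s[:2],np.sqrt(s[2]+s[0]**2+s[1]**2))
# fixed radius 27.5mm
r=least_squares(lambda c:np.hypot(*(P-c).T)-.0275,[.49,.089]);print("circle r fixed",r.x)
zoom(cv2.imread("pics/wrist13.png"),200,170,360,290,5,"w13z.png")
tcp=np.array([.4904,.0903,.0994])
for z in(-.048,-.053):
  for d in (0,-.0035):
    u=np.array([np.cos(YAW),np.sin(YAW),0]);v=np.array([-np.sin(YAW),np.cos(YAW),0])
    o=tcp+[0,0,z]+d*v
    print(z,d,proj(W,[o+.022*v,o-.022*u,o+.022*u]).round(1).tolist())
E
```

```text
circle [0.48907275 0.09345189] 0.023656292352593453
circle r fixed [0.48964387 0.08922316]
-0.048 0 [[281.1, 206.1], [236.6, 248.7], [325.3, 248.8]]
-0.048 -0.0035 [[281.1, 213.1], [236.8, 255.3], [325.0, 255.3]]
-0.053 0 [[281.0, 203.4], [237.7, 245.0], [324.0, 245.1]]
-0.053 -0.0035 [[281.0, 210.2], [237.9, 251.4], [323.7, 251.4]]
```

View pics/w13z.png

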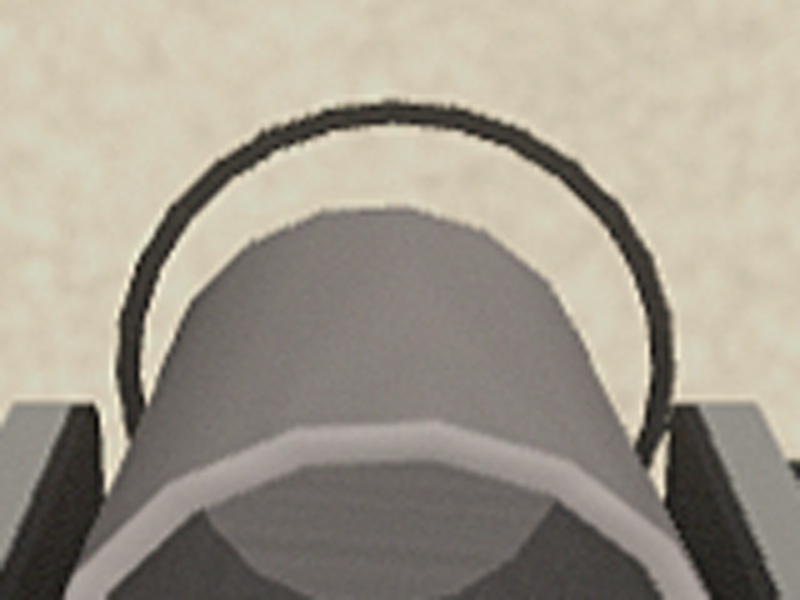

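The foot is about 2 mm to -x of the circle's centre and about 1 mm short in y. I'll correct that and lower slowly.

```bash
python3 -m pendant '{"grip":[0,0,0,0,0],"slide":[[-0.1,0,0.2],[-0.1,0.2,0.2],[-0.1,0.4,0.2],[-0.1,0.5,0.2],[-0.1,0.5,0.2]],"rotation":[[0,0,0],[0,0,0],[0,0,0],[0,0,0],[0,0,0]]}'; python3 - <<'E'
from h import *
from bench import robot
for n in("wrist","side"):
    c=robot.capture(n); cv2.imwrite(f"pics/{n}14.png",c["image"])
    if n=="side": zoom(c["image"],240,150,340,225,8,"s14z.png")
    else: zoom(c["image"],200,170,360,290,5,"w14z.png")
plan([.4904,.0908,.084],YAW)
E
```

```text
time: 15.45
tcp_pos: [0.4917, 0.0914, 0.0942]
eef_rot: [0.538, -0.459, 0.459, -0.538]
ft_force: [-1.4, -0.3, -1.3]
finger_gap: 0.565
t 15.55 tcp [0.4918 0.0914 0.0944] gap 0.569 F [ 0.   0.2 -2.7] zdir 9.03 deg down [ 1.e-04  1.e-04 -1.e+00]
slide cm [ 0.04  0.44 -0.15] dist 0.46
rot deg [-0.    0.03 -0.  ]
```

View pics/w14z.png

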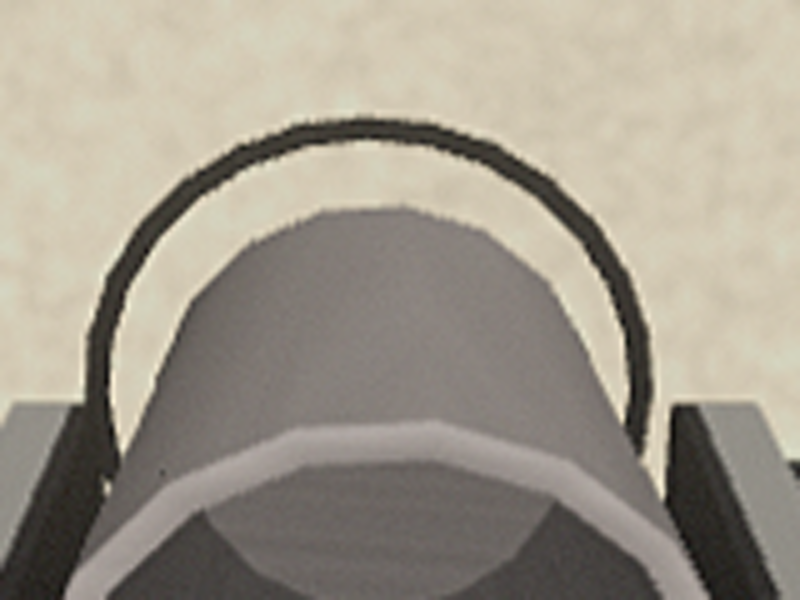

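View pics/s14z.png

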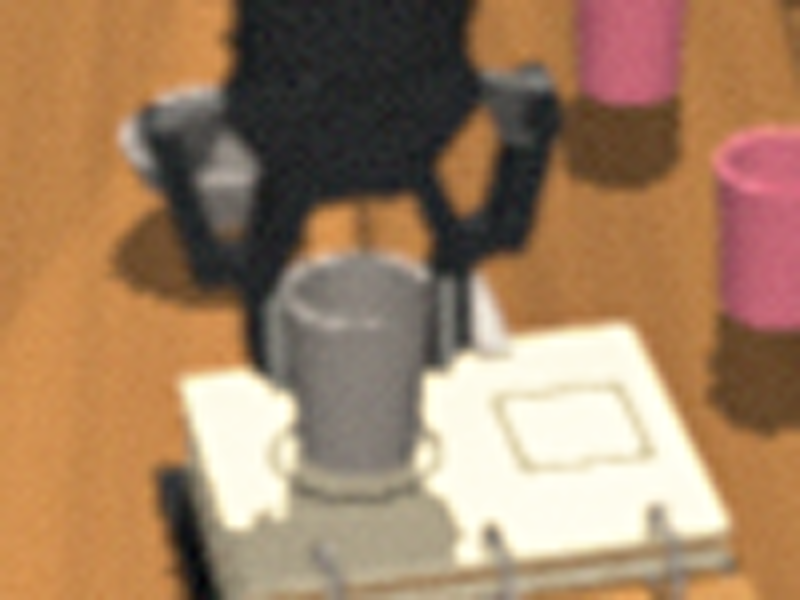

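```bash
python3 -m pendant '{"grip":[0,0,0,0],"slide":[[0,0.1,0],[0,0.2,0],[0,0.3,0],[0,0.3,0]],"rotation":[[0,0,0],[0,0,0],[0,0,0],[0,0,0]]}'; python3 -m pendant '{"grip":[0,0,0],"slide":[[0,0.1,0],[0,0.1,0],[0,0.1,0]],"rotation":[[0,0,0],[0,0,0],[0,0,0]]}'
```

```text
time: 15.88
tcp_pos: [0.4917, 0.0915, 0.0911]
eef_rot: [0.538, -0.459, 0.459, -0.538]
ft_force: [-1.0, 0.8, -2.9]
finger_gap: 0.568
time: 16.13
tcp_pos: [0.4918, 0.0915, 0.0903]
eef_rot: [0.538, -0.459, 0.459, -0.538]
ft_force: [-0.1, 0.3, -1.7]
finger_gap: 0.569
```

```bash
python3 -m pendant '{"grip":[0,0,0],"slide":[[0,0.1,0],[0,0.1,0],[0,0.1,0]],"rotation":[[0,0,0],[0,0,0],[0,0,0]]}';python3 -m pendant '{"grip":[0,0,0],"slide":[[0,0.1,0],[0,0.1,0],[0,0.1,0]],"rotation":[[0,0,0],[0,0,0],[0,0,0]]}'
```

```text
time: 16.38
tcp_pos: [0.4919, 0.0915, 0.0899]
eef_rot: [-0.538, 0.459, -0.459, 0.538]
ft_force: [-2.1, 0.2, 4.6]
finger_gap: 0.565
time: 16.63
tcp_pos: [0.4919, 0.0916, 0.0898]
eef_rot: [-0.538, 0.459, -0.459, 0.538]
ft_force: [-5.2, -0.0, 11.5]
finger_gap: 0.567
```

It touched down at 4.6 N, rising to 11.5 N. I'll relieve 1–2 mm, then open slowly.

```bash
python3 -m pendant '{"grip":[0,58,60,63,66],"slide":[[0,-0.1,0],[0,-0.1,0],[0,-0.1,0],[0,-0.1,0],[0,-0.1,0]],"rotation":[[0,0,0],[0,0,0],[0,0,0],[0,0,0],[0,0,0]]}'; python3 -m pendant '{"grip":[72,78,82,82],"slide":[[0,0,0],[0,0,0],[0,0,0],[0,0,0]],"rotation":[[0,0,0],[0,0,0],[0,0,0],[0,0,0]]}'; python3 - <<'E'
from h import *
from bench import robot
c=robot.capture("side"); zoom(c["image"],240,150,340,225,8,"s15z.png")
c=robot.capture("wrist"); cv2.imwrite("pics/w15.png",c["image"])
plan([.4904,.0908,.084],YAW)
E
```

```text
time: 17.05
tcp_pos: [0.492, 0.0915, 0.0891]
eef_rot: [-0.538, 0.459, -0.459, 0.538]
ft_force: [-0.0, -0.5, 0.3]
finger_gap: 0.658
time: 17.38
tcp_pos: [0.4919, 0.0915, 0.0892]
eef_rot: [-0.538, 0.459, -0.459, 0.538]
ft_force: [-1.2, -0.4, 0.0]
finger_gap: 0.822
t 17.48 tcp [0.4919 0.0915 0.0893] gap 0.820 F [ 0.3 -0.2 -0.3] zdir 9.03 deg down [-0.e+00  1.e-04 -1.e+00]
slide cm [ 0.05 -0.07 -0.16] dist 0.18
rot deg [ 0.    0.03 -0.01]
```

View pics/s15z.png

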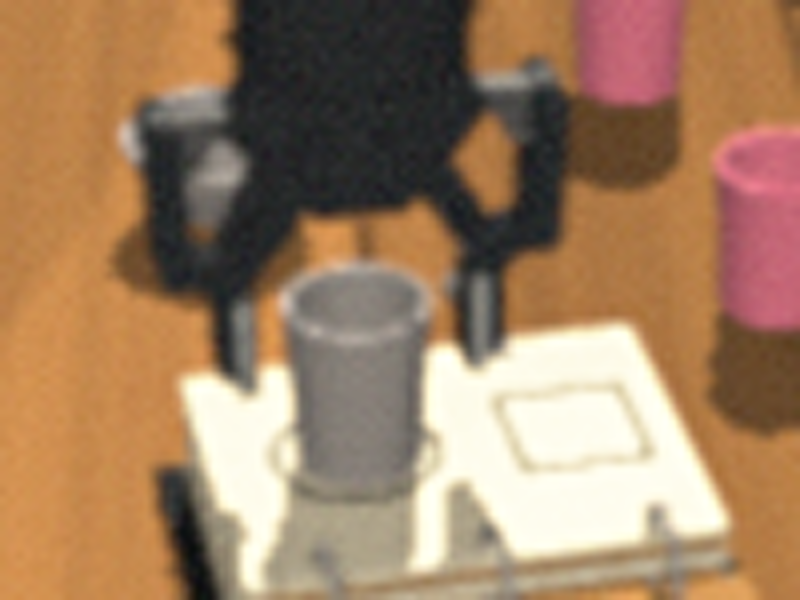

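View pics/w15.png

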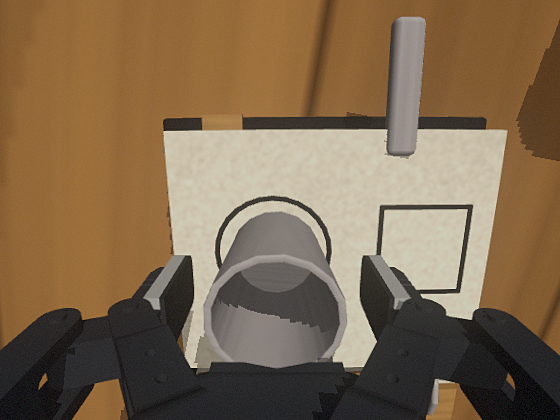

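The beaker stands free in the circle. I'll retreat straight up and check from above.

```bash
python3 -m pendant '{"grip":[82,82,82,82,82],"slide":[[0,-1.5,0],[0,-4,0],[0,-7.5,0],[0,-11,0],[2,-14,0]],"rotation":[[0,0,0],[0,0,0],[0,0,0],[0,0,0],[0,0,0]]}'; python3 -m pendant '{"grip":[82,82,82,82],"slide":[[2.5,0,0],[5,0,0],[5,0,0],[5,0,0]],"rotation":[[0,0,0],[0,0,0],[0,0,0],[0,0,0]]}'; python3 - <<'E'
from h import *
from bench import robot
c=robot.capture("side"); cv2.imwrite("pics/s16.png",c["image"]);zoom(c["image"],240,150,340,225,8,"s16z.png")
c=robot.capture("wrist"); cv2.imwrite("pics/w16.png",c["image"]);zoom(c["image"],180,40,380,190,4,"w16z.png");np.save("w16.npy",cam(c),allow_pickle=True)
plan([.4904,.0908,.084],YAW)
E
```

```text
time: 17.9
tcp_pos: [0.4949, 0.0735, 0.2315]
eef_rot: [-0.538, 0.458, -0.458, 0.539]
ft_force: [1.3, -0.8, -0.6]
finger_gap: 0.821
time: 18.23
tcp_pos: [0.5027, 0.0216, 0.2293]
eef_rot: [-0.537, 0.46, -0.46, 0.537]
ft_force: [0.1, 0.4, 0.4]
finger_gap: 0.821
t 18.33 tcp [0.5025 0.0227 0.229 ] gap 0.824 F [ 0.2  0.3 -0.6] zdir 9.02 deg down [-8.e-04  6.e-04 -1.e+00]
slide cm [-6.9  13.9  -0.12] dist 15.52
rot deg [ 0.04  0.02 -0.04]
```

View pics/s16.png

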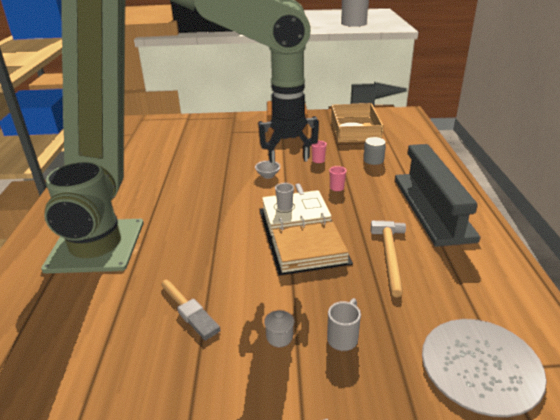

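View pics/s16z.png

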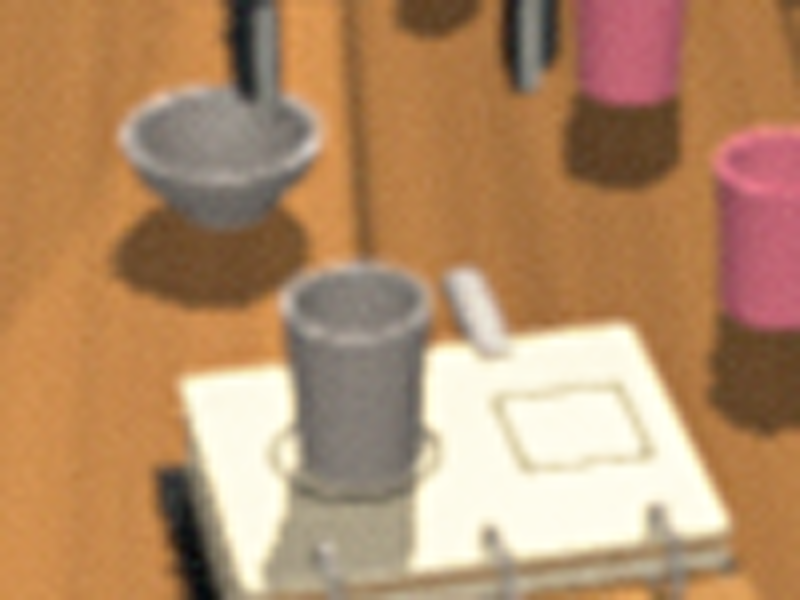

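View pics/w16.png

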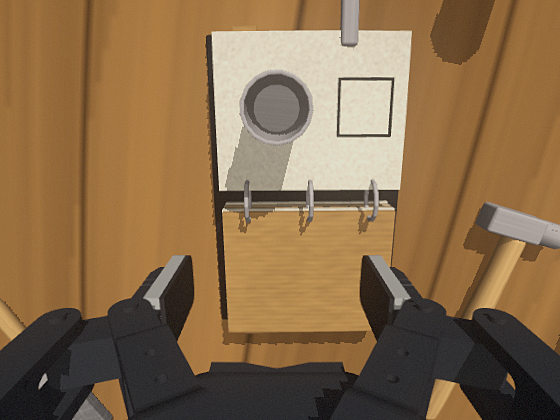

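```bash
python3 - <<'E'
from h import *
W=np.load("w16.npy",allow_pickle=True).item()
S=np.load("side13.npy",allow_pickle=True).item()
print("rim centre",atz(W,(276.5,106.5),.102).round(4),"inner foot",atz(W,(276.5,109),.045).round(4))
s=np.array([(356.5)/8-.5+240,(306.5)/8-.5+150]);print(tri([(W,(276.5,106.5)),(S,s)]))
E
```

```text
rim centre [0.4911 0.0897 0.102 ] inner foot [0.4913 0.088  0.045 ]
(array([0.49059755, 0.08975059, 0.09828041]), [[-0.66, -0.12], [0.17, -0.0]])
```

View pics/w16z.png

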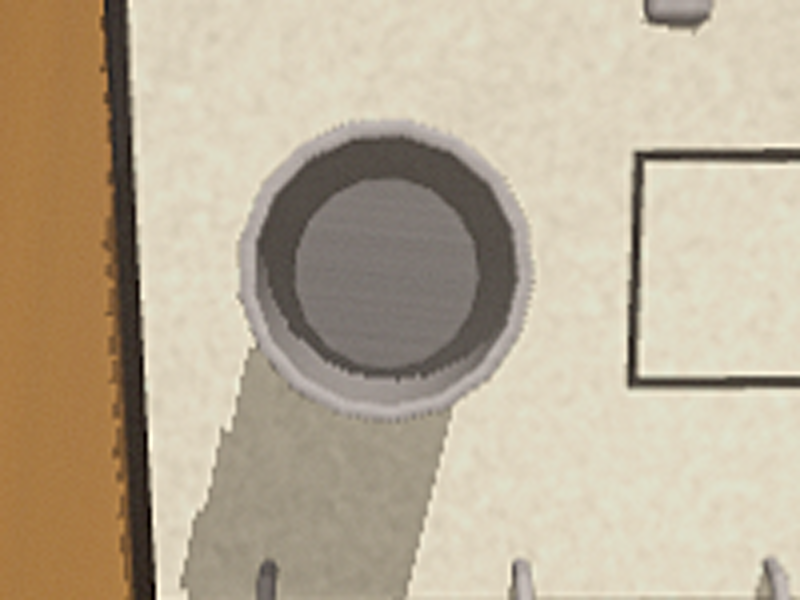

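The beaker's foot is centred at about (0.491, 0.088), against the outline at (0.490, 0.089). That is an error of at most 1.6 mm with 4.5 mm allowed. The robot is clear, so I'm handing in.

```bash
python3 -c "
from bench import robot
print(robot.sign_off()); s=robot.get_state(); print(s['time'],s['ft_force'])"
```

```text
the job is handed in; nothing more can be done
None
the job is handed in; nothing more can be done
```

The leaf is turned over and lying flat on the +y side, and the pewter beaker stands upright inside the round outline. I handed the job in at about 18 s of the 64 s allowed; no verdict was reported.

- **Leaf:** I pinched the tab with 20 N and carried it about 180° over the rings with the gripper pointing down. I kept lowering it until the vertical force rose to about 14 N and the leaf stopped moving, then let go. Later pictures show it still flat, with both outlines showing.
- **Beaker:** I gripped it across its diameter with 30 N and corrected its position by about 2 mm just above the leaf. It touched down at 4.6 N and reached about 12 N before I released it.
- **Last checks:** The foot was at about (0.491, 0.088) m, 1–2 mm from the outline's centre, with 4.5 mm of room all round. The gripper was clear and the wrist force near zero. In the last side view the mug, bowl, jar, hammer, brush and pink cups looked where they started; I judged that by eye and did not measure it.
- **Disagreements:**
  - **Outline:** the wrist, side and fitted estimates of its centre differed by 1–3 mm.
  - **Beaker in the jaws:** the wrist camera put the beaker 3–5 mm off the tool centre, while the grasp reading gave about 1.5 mm. I settled this by comparing foot and circle in the close-up pictures.
  - **Tab:** lowering took the tab about 1 cm lower by the tool reading than where I gripped it, so it probably slid a little in the fingers.
  - **Side force:** it reached about 11 N during the turn, well under the limits.

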